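# Level the kitchen balance

## Robot

A 6-joint arm with a two-finger parallel gripper is mounted at the origin on the work surface. World frame = base frame: x ahead of the robot, y to its left, z up, the work surface at z = 0. Lengths are in mm, angles in rad, forces in N, time in s.
With the tool pointing down it reaches from about 275 to 1000 mm from the base axis. Payload 8.4 kg.
Tool frame: the origin (TCP) lies at the very end of the fingers, on their centre line; the grasp point (between the pads) lies 19 mm behind it; z points along the fingers, x is the direction in which the jaws open and shut, and the axes are right-handed (so a half turn about z gives the same grasp; the last joint's range is limited). The gripper opens to 85 mm and grips with 20 to 120 N. Pads are 22 mm wide; open, the fingers measure 114 mm over their backs; the gripper's body (76 mm by 85 mm) begins 54 mm behind the grasp point. The pads swing forward as they close: fully open they stand 13 mm farther back than shut.
Start: joints at [-1.322, 0.353, 1.633, -0, 1.155, -0.002], TCP at [155.11, -605.449, 231.281] pointing down, gripper open.
Joint ranges: [-2.63, 2.63], [-0.92, 2.1], [0.06, 2.66], [-1.3, 4.44], [0, 2.69], [-3.02, 3.02]. Speed limits (rad/s): [2.22, 2.22, 2.79, 3.14, 3.14, 3.14].

## Interface

Orientations are given as [roll, pitch, yaw] about the fixed x, y, z axes, in that order (R = Rz(yaw) Ry(pitch) Rx(roll)).
In Python, from rig import r gives the robot as it stands.
- The arm moves only by the tool arm_command, never from a script. Its argument "targets" is a list of rows, each a list of 6 numbers: the shift along the tool's x, y, z in m, then the turn, a rotation vector about the tool's x, y, z in rad. A call has 1 to 20 rows; each row shifts and turns the commanded pose from where the row before left it, along the tool's axes as they then stand; what a row does not reach is not made up. A row lasts 1/12 s, in which the tool goes at most 41.7 mm and 7.16 degrees, less where a joint would pass 70% of its speed; a pose out of reach is approached as far as the arm can. A call is refused whole if a number of a shift passes 0.0417 or a number of a turn 0.125, either way. A call with a gripper value outside its range is refused whole. "fingers" is the finger opening in m, from 0 to 0.0854, set as the call begins (left out, the last holds). The fingers move at their own pace and stop on an object; "squeeze" is the grip in N (left out, the last holds). Time passes only in rows, so rows that do not move let the fingers close. It gives the time, the measured TCP pose, the force and the opening at its end, in the units of the state.
- r.sense(): the state, without advancing time (a new reading comes with each control period).
- r.grab_frame(name): name is "side" or "top" or "wrist"; returns a dict with "image" (420x560x3 uint8, blue, green, red), "fx", "fy", "cx", "cy" (pixels), "xyz" and "orientation" of the camera in the world. Camera axes: x right, y down, z forward; pixel columns grow to the right and rows downward; lengths in mm; the calibration is good to about 2 mm. A picture is of the moment at which its call begins. There is no depth.
- r.sign_off(): hands the job in, once; it reports no verdict.
The state is a dict: "clock": time; "qpos": joint angles; "qvel": joint speeds; "joint_efforts": joint torques, N m; "eef_pos": TCP position; "tcp_rot": TCP orientation; "contact_force": force on the tool from outside, world axes, zero at the start; "wrist_torque": the same for the moment, N m; "opening": opening from 0.0 (shut) to 1.0 (fully open).
Only numpy, scipy, OpenCV 4.12 (cv2) and the standard library are available. Lean on these libraries where they do the work, as an engineer would, in place of code of your own. Each camera call takes 0.05 s, during which the arm holds its last target.

## Task

Two spice tins sit in one pan of the kitchen balance, a tall one and a short one, and a single short tin sits in the other. Take the short tin from beside the tall one and seat it fully in the free recess of the other pan, next to the other short tin; then, having let go of it, press a fingertip lightly on the flat brass thumb slide and drag it along the beam until, let go of, the balance rests level. Treat the balance gently: never push, press or squeeze any part of it with more than about 20 N (the weight of 2 kg), with the gripper or with the tin, and leave everything else on the worktop where it is.

Things in the scene. Friction and masses are not known exactly. Their poses are not given: they have to be found in the camera images.
- balance: White kitchen balance; origin on the worktop under the pivot, y along the level beam, x across it, z up. Base plate 150 x 200 x 12 mm; a post at x = 24 to 44 mm, 101 mm high, holds the pivot (95 mm up, axis x). Beam: steel bar 44 mm wide, 12 mm thick, 176 mm long, centred on the pivot, with a pan fixed at each end; all tilt as one piece. The base stays put.
- pan_l (a point): centre of the top face of the aluminium pan on the +y side (170 mm along the beam from the pivot, 28 mm below it; it tilts with the beam). Each pan is a block 170 x 78 x 16 mm, long side across the beam, with two round recesses at x = -50 and +50 mm
- pan_r (a point): the same for the pan on the -y side
- beam (a joint): tilt of the beam in rad: 0 level, positive with the +y pan up, stops at -0.055 and +0.055. It swings well damped (settles in about 2 s) against a weak centring moment: with all tins in place, near level, moving the slide 10 mm towards +y changes the tilt by about -0.033 rad. Only a reading with nothing touching the balance counts.
- seat_l_near (a point): centre of the floor of the recess in the +y pan at the balance's x = -50 mm (robot side). All four recesses: 48 mm diameter, 12 mm deep, mouth chamfered 1.5 mm. The axes are the beam's: z along the recess, tilting with the beam.
- seat_l_far (a point): the same, +y pan, x = +50 mm
- seat_r_near (a point): the same, -y pan, x = -50 mm
- seat_r_far (a point): the same, -y pan, x = +50 mm
- slide (a joint): position of the brass thumb slide along the beam in m, 0 over the pivot, positive towards the balance's +y; stops at -0.062 and +0.062. It stays where it is left and is moved like a thumb slide: press a shut fingertip on its top (6 to 12 N is right) and drag. It resists with about 2.5 N plus 20 N per m/s. It weighs 200 g.
- slide_top (a point): centre of the flat top of the brass thumb slide, a low plate let into the beam: 28 mm across the beam, 44 mm along it, standing only 2.5 mm above the beam, rubber-topped. It tilts with the beam, 8.5 mm above the pivot line when level. A press beside the pivot first tips the beam that way to its stop, which takes little force, and is then met firmly (many N per mm), so press by feel.
- short_tin_mid (a point): centre, half-way up, of the short tin that starts beside the tall tin: plain steel, 46 mm diameter, 60 mm high, about 150 g. It stands 48 mm out of its recess when seated, with its centre 30 mm above the recess floor. Own z axis is the tin's axis.
- partner_tin_mid (a point): centre of the other short tin, which is alone in its pan: same shape, about 150 g (each tin's mass varies by up to 6 %)
- tall_tin_mid (a point): centre, half-way up, of the tall tin: 46 mm diameter, 95 mm high, about 300 g. It stays in its recess.
- egg_cup: white egg cup, 44 mm wide, 50 mm high, standing on the robot's side of the balance (origin under its centre, as for all that follow); leave alone
- sauce_jar: amber jar, 60 mm wide, 90 mm high, beyond the balance; leave alone
- mug: white mug, 80 mm wide, 90 mm high; leave alone
- oil: green glass bottle, 60 mm wide, 200 mm high; leave alone
- spoon: wooden spoon lying on the right; leave alone
- bowl: blue bowl, 130 mm wide, 55 mm high, on the left; leave alone
- washing_liquid: green plastic bottle, 64 mm wide, 210 mm high, on the left; leave alone
Things that resemble listed ones, but are neither listed nor needed, are in the scene too. What is shaped like the part that bears tall_tin_mid but pink, purple or turquoise is not meant.

How it is judged (in metres and radians):
On the way, in this order (a step that is already met when the one before it is completed fails the run):
1. the short tin is seated in the free recess beside the other short tin and let go (((x of short_tin_mid in the frame of seat_l_near between -0.004 and 0.004 m and y of short_tin_mid in the frame of seat_l_near between -0.004 and 0.004 m and z of short_tin_mid in the frame of seat_l_near below 0.033 m) or (x of short_tin_mid in the frame of seat_l_far between -0.004 and 0.004 m and y of short_tin_mid in the frame of seat_l_far between -0.004 and 0.004 m and z of short_tin_mid in the frame of seat_l_far below 0.033 m) or (x of short_tin_mid in the frame of seat_r_near between -0.004 and 0.004 m and y of short_tin_mid in the frame of seat_r_near between -0.004 and 0.004 m and z of short_tin_mid in the frame of seat_r_near below 0.033 m) or (x of short_tin_mid in the frame of seat_r_far between -0.004 and 0.004 m and y of short_tin_mid in the frame of seat_r_far between -0.004 and 0.004 m and z of short_tin_mid in the frame of seat_r_far below 0.033 m)) and horizontal distance between short_tin_mid and partner_tin_mid below 0.13 m and horizontal distance between short_tin_mid and tall_tin_mid above 0.25 m and contact force between the fingers and short_tin below 0.05 N), for 1 s.
2. the balance is level with nothing touching it (((x of short_tin_mid in the frame of seat_l_near between -0.004 and 0.004 m and y of short_tin_mid in the frame of seat_l_near between -0.004 and 0.004 m and z of short_tin_mid in the frame of seat_l_near below 0.033 m) or (x of short_tin_mid in the frame of seat_l_far between -0.004 and 0.004 m and y of short_tin_mid in the frame of seat_l_far between -0.004 and 0.004 m and z of short_tin_mid in the frame of seat_l_far below 0.033 m) or (x of short_tin_mid in the frame of seat_r_near between -0.004 and 0.004 m and y of short_tin_mid in the frame of seat_r_near between -0.004 and 0.004 m and z of short_tin_mid in the frame of seat_r_near below 0.033 m) or (x of short_tin_mid in the frame of seat_r_far between -0.004 and 0.004 m and y of short_tin_mid in the frame of seat_r_far between -0.004 and 0.004 m and z of short_tin_mid in the frame of seat_r_far below 0.033 m)) and horizontal distance between short_tin_mid and partner_tin_mid below 0.13 m and horizontal distance between short_tin_mid and tall_tin_mid above 0.25 m and value of joint beam between -0.02 and 0.02 rad and contact force between each of the arm, the fingers and balance below 0.05 N), for 0.5 s.
At the end, for the whole second after the job is handed in: The short tin stands fully in the recess next to the other short tin, opposite the tall tin; the other two tins still stand in their recesses (all within 4 mm of the recess axis and 3 mm of its floor); the beam is at rest within 0.02 rad of level (((x of short_tin_mid in the frame of seat_l_near between -0.004 and 0.004 m and y of short_tin_mid in the frame of seat_l_near between -0.004 and 0.004 m and z of short_tin_mid in the frame of seat_l_near below 0.033 m) or (x of short_tin_mid in the frame of seat_l_far between -0.004 and 0.004 m and y of short_tin_mid in the frame of seat_l_far between -0.004 and 0.004 m and z of short_tin_mid in the frame of seat_l_far below 0.033 m) or (x of short_tin_mid in the frame of seat_r_near between -0.004 and 0.004 m and y of short_tin_mid in the frame of seat_r_near between -0.004 and 0.004 m and z of short_tin_mid in the frame of seat_r_near below 0.033 m) or (x of short_tin_mid in the frame of seat_r_far between -0.004 and 0.004 m and y of short_tin_mid in the frame of seat_r_far between -0.004 and 0.004 m and z of short_tin_mid in the frame of seat_r_far below 0.033 m)) and horizontal distance between short_tin_mid and partner_tin_mid below 0.13 m and horizontal distance between short_tin_mid and tall_tin_mid above 0.25 m and value of joint beam between -0.02 and 0.02 rad and ((x of partner_tin_mid in the frame of seat_l_near between -0.004 and 0.004 m and y of partner_tin_mid in the frame of seat_l_near between -0.004 and 0.004 m and z of partner_tin_mid in the frame of seat_l_near below 0.033 m) or (x of partner_tin_mid in the frame of seat_l_far between -0.004 and 0.004 m and y of partner_tin_mid in the frame of seat_l_far between -0.004 and 0.004 m and z of partner_tin_mid in the frame of seat_l_far below 0.033 m) or (x of partner_tin_mid in the frame of seat_r_near between -0.004 and 0.004 m and y of partner_tin_mid in the frame of seat_r_near between -0.004 and 0.004 m and z of partner_tin_mid in the frame of seat_r_near below 0.033 m) or (x of partner_tin_mid in the frame of seat_r_far between -0.004 and 0.004 m and y of partner_tin_mid in the frame of seat_r_far between -0.004 and 0.004 m and z of partner_tin_mid in the frame of seat_r_far below 0.033 m)) and ((x of tall_tin_mid in the frame of seat_l_near between -0.004 and 0.004 m and y of tall_tin_mid in the frame of seat_l_near between -0.004 and 0.004 m and z of tall_tin_mid in the frame of seat_l_near below 0.0505 m) or (x of tall_tin_mid in the frame of seat_l_far between -0.004 and 0.004 m and y of tall_tin_mid in the frame of seat_l_far between -0.004 and 0.004 m and z of tall_tin_mid in the frame of seat_l_far below 0.0505 m) or (x of tall_tin_mid in the frame of seat_r_near between -0.004 and 0.004 m and y of tall_tin_mid in the frame of seat_r_near between -0.004 and 0.004 m and z of tall_tin_mid in the frame of seat_r_near below 0.0505 m) or (x of tall_tin_mid in the frame of seat_r_far between -0.004 and 0.004 m and y of tall_tin_mid in the frame of seat_r_far between -0.004 and 0.004 m and z of tall_tin_mid in the frame of seat_r_far below 0.0505 m)) and velocity of joint beam between -0.02 and 0.02 rad/s); the robot touches nothing.
It fails at once if the gripper pushes, presses or squeezes the balance with more than 20 N (contact force between the fingers and balance above 20 N).
It fails at once if the arm leans on the balance with more than 20 N (contact force between the arm and balance above 20 N).
It fails at once if the short tin is pressed against the balance with more than 20 N (contact force between short_tin and balance above 20 N).
It fails at once if anything else on the worktop (cup, jar, mug, bottles, spoon, bowl) is moved by more than 15 mm (distance of any of egg_cup, sauce_jar, mug, oil, spoon, bowl, washing_liquid from where it was at the start of the episode above 0.015 m).
It also fails if it takes over 72 s, if anything falls off the work surface, if the arm or the gripper's body presses on something with over 40 N, if the wrist force passes 120 N, or if a joint passes its speed limit or range.

## Working session

There is one attempt and no reset: what is moved stays moved. The work goes in short steps, Python scripts to look and compute and a tool call to move; the robot and the scene stay as the last step left them, time stands still between calls to the robot, and variables do not carry over. Pictures are saved under pics/ and viewed, and the job is handed in when it is done.

Besides the shell and the picture viewer there is one more tool, called in YAML: its name, and indented under it one key for each argument. arm_command: Moves the arm, as the interface text tells. Its arguments: {"type":"object","properties":{"targets":{"type":"array"},"fingers":{"type":"number"},"squeeze":{"type":"number"}},"required":["targets"]}

```bash
mkdir -p pics; ls
python3 - <<'E'
from rig import r
import cv2
print(r.sense())
for n in ["side","top","wrist"]:
    f=r.grab_frame(n); cv2.imwrite(f"pics/{n}0.png",f["image"]); print(n,{k:v for k,v in f.items() if k!="image"})
E
```

```text
pics
{'clock': 0.0, 'qpos': array([-1.32239473e+00,  3.53637557e-01,  1.63416039e+00, -3.07589397e-05,
        1.15519262e+00, -2.39537085e-03]), 'qvel': array([ 0.00070535,  0.00156069,  0.0003714 , -0.00037757,  0.0004486 ,
        0.0012766 ]), 'joint_efforts': array([-1.75455050e-03, -6.05257416e+01, -3.42075849e+01, -1.38059215e-05,
        9.18369769e-03,  2.47789437e-06]), 'eef_pos': array([ 154.98336767, -604.97484078,  230.55706217]), 'tcp_rot': array([ 3.14156788e+00,  1.39797807e-03, -1.31998693e+00]), 'contact_force': array([-1.14009094,  0.58803312, -0.37918097]), 'wrist_torque': array([ 0.01726806,  0.0036587 , -0.036715  ]), 'opening': 0.9999194040688278}
side {'fx': 379.8573726408264, 'fy': 379.8573726408264, 'cx': 279.38316285125234, 'cy': 207.5039693300284, 'xyz': array([ 287.10633702, -656.82231876,  708.51984669]), 'orientation': array([-2.25356562, -0.01711466, -0.42626325])}
top {'fx': 415.7928911144425, 'fy': 415.7928911144425, 'cx': 282.28389239745735, 'cy': 211.28276251303927, 'xyz': array([ 468.52042153,   25.4809437 , 1050.91267375]), 'orientation': array([-3.01833858,  0.00400414, -1.57026353])}
wrist {'fx': 313.13920842532707, 'fy': 313.13920842532707, 'cx': 282.79960935725245, 'cy': 206.88138782541574, 'xyz': array([ 218.87025637, -588.71315763,  372.6791771 ]), 'orientation': array([ 2.87766672e+00,  9.40772844e-04, -1.32070265e+00])}
```

View pics/side0.png

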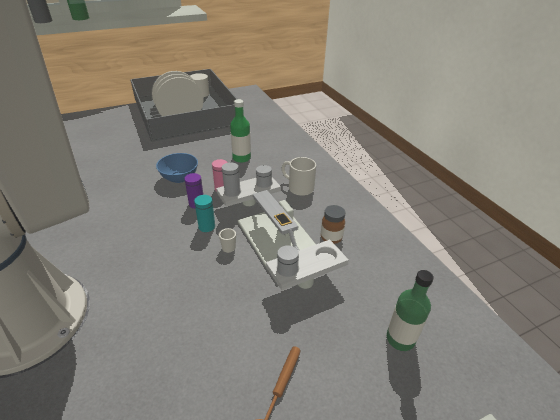

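View pics/top0.png

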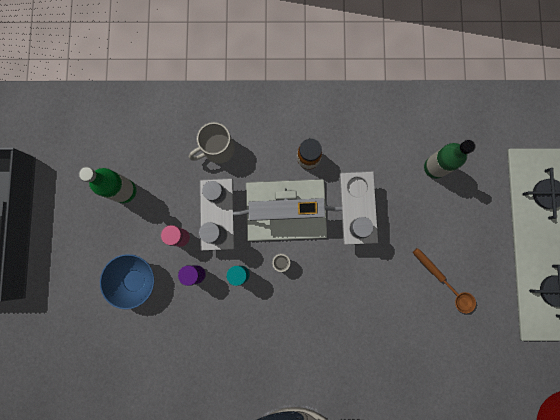

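Run:
```python
import cv2
im=cv2.imread("pics/top0.png")[160:280,180:400]; cv2.imwrite("pics/top0c.png",cv2.resize(im,None,fx=3.6,fy=3.6,interpolation=cv2.INTER_CUBIC))
im=cv2.imread("pics/side0.png")[140:300,180:360]; cv2.imwrite("pics/side0c.png",cv2.resize(im,None,fx=3.6,fy=3.6,interpolation=cv2.INTER_CUBIC))
```

```text
(no output)
```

View pics/top0c.png

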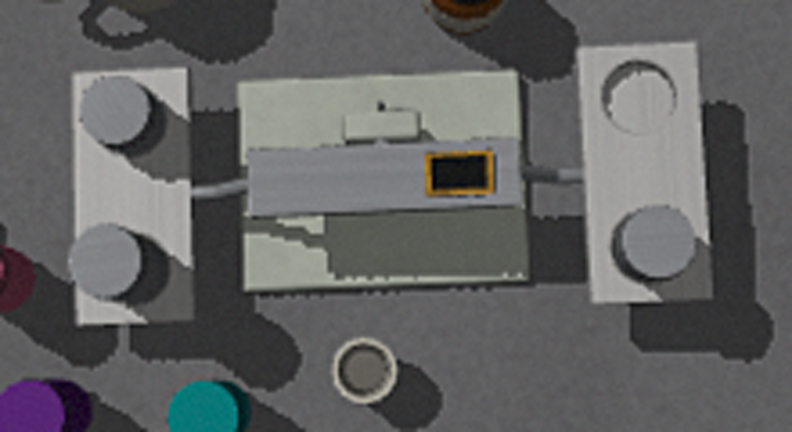

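View pics/side0c.png

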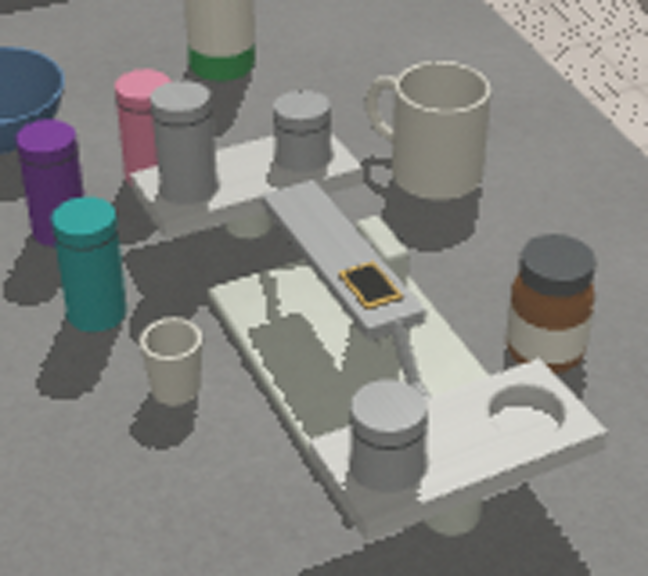

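```bash
cat > h.py <<'E'
import numpy as np, cv2
from scipy.spatial.transform import Rotation as Ro
from scipy.optimize import least_squares
def cam(f):
    return dict(R=Ro.from_euler('xyz',f["orientation"]).as_matrix(),p=np.array(f["xyz"]),f=f["fx"],cx=f["cx"],cy=f["cy"])
def proj(c,P):
    q=(np.atleast_2d(P)-c["p"])@c["R"]
    return np.c_[c["cx"]+c["f"]*q[:,0]/q[:,2],c["cy"]+c["f"]*q[:,1]/q[:,2]]
def ray(c,uv):
    d=c["R"]@np.array([(uv[0]-c["cx"])/c["f"],(uv[1]-c["cy"])/c["f"],1]); return c["p"],d/np.linalg.norm(d)
def atz(c,uv,z):
    p,d=ray(c,uv); return p+d*(z-p[2])/d[2]
def base(P,q): # balance frame -> world
    x,y,yaw=q[:3]; return np.atleast_2d(P)@Ro.from_euler('z',yaw).as_matrix().T+[x,y,0]
def beam(P,q,t): # beam frame (origin pivot) -> world
    B=np.atleast_2d(P)@Ro.from_euler('x',t).as_matrix().T+[0,0,95]; return base(B,q)
TOP=dict(f=415.7928911144425,cx=282.28389239745735,cy=211.28276251303927,p=np.array([468.52042153,25.4809437,1050.91267375]),R=Ro.from_euler('xyz',[-3.01833858,0.00400414,-1.57026353]).as_matrix())
SIDE=dict(f=379.8573726408264,cx=279.38316285125234,cy=207.5039693300284,p=np.array([287.10633702,-656.82231876,708.51984669]),R=Ro.from_euler('xyz',[-2.25356562,-0.01711466,-0.42626325]).as_matrix())
E
cat > fit.py <<'E'
from h import *
D=[]
def a(c,kind,P,uv): D.append((c,kind,np.array(P,float),np.array(uv)/3.6+((180,160) if c=='t' else (180,140))))
for P,uv in [((75,100,12),(237,82)),((75,-100,12),(517,71)),((-75,-100,12),(527,283)),((-75,100,12),(244,291))]: a('t','b',P,uv)
def pan(sx,sy,s): return (85*sx,s*170+39*sy,-28)
for k,uv in [((1,1,1),(72,73)),((1,-1,1),(186,68)),((-1,-1,1),(193,319)),((-1,1,1),(78,325)),((1,1,-1),(579,47)),((1,-1,-1),(696,42)),((-1,-1,-1),(712,297)),((-1,1,-1),(592,303))]: a('t','m',pan(*k),uv)
for P,uv in [((22,88,6),(248,150)),((22,-88,6),(518,139)),((-22,-88,6),(521,204)),((-22,88,6),(247,216))]: a('t','m',P,uv)
a('t','m',(50,170,20),(115,110)); a('t','m',(-50,170,55),(107,261)); a('t','m',(-50,-170,20),(657,242))
for k,uv in [((1,1,-1),(540,360)),((1,-1,-1),(606,432)),((-1,1,-1),(312,440)),((-1,1,1),(131,178))]: a('s','m',pan(*k),uv)
a('s','m',(50,-170,-28),(526,405))
a('s','m',(50,170,20),(302,106)); a('s','m',(-50,170,55),(181,98)); a('s','m',(-50,-170,20),(390,402))
a('s','b',(-75,100,12),(209,290))
def res(v,raw=False):
    out=[]
    for c,k,P,uv in D:
        C=dict(TOP if c=='t' else SIDE)
        W=base(P,v) if k=='b' else beam(P,v,v[3])
        o=v[4:6] if c=='s' else (0,0)
        out.append(proj(C,W)[0]+o-uv)
    return np.array(out) if raw else np.array(out).ravel()
for off in (0,1):
    s=least_squares(lambda v: res(np.r_[v,[0,0]] if not off else v),[500,0,0,-0.05]+[0,0]*off,loss='soft_l1',x_scale=[1,1,.01,.01]+[1,1]*off)
    print(s.x.round(4)); v=s.x if off else np.r_[s.x,0,0]
    for d,e in zip(D,res(v,True)): print(d[0],d[1],d[2],e.round(2))
E
python3 fit.py
```

```text
[ 5.917623e+02  1.948120e+01  3.910000e-02 -6.130000e-02]
t b [ 75. 100.  12.] [-0.03  2.86]
t b [  75. -100.   12.] [0.93 2.87]
t b [ -75. -100.   12.] [1.22 3.11]
t b [-75. 100.  12.] [-0.3  4. ]
t m [ 85. 209. -28.] [ 0.33 -0.16]
t m [ 85. 131. -28.] [ 0.31 -0.4 ]
t m [-85. 131. -28.] [0.06 0.06]
t m [-85. 209. -28.] [-0.31 -0.27]
t m [  85. -131.  -28.] [-0.38 -0.15]
t m [  85. -209.  -28.] [ 0.07 -0.46]
t m [ -85. -209.  -28.] [0.41 0.21]
t m [ -85. -131.  -28.] [ 0.06 -0.06]
t m [22. 88.  6.] [-0.66 -0.4 ]
t m [ 22. -88.   6.] [ 0.35 -0.99]
t m [-22. -88.   6.] [ 0.5  -0.03]
t m [-22.  88.   6.] [0.17 0.1 ]
t m [ 50. 170.  20.] [-0.17 -0.45]
t m [-50. 170.  55.] [-0.86 -0.26]
t m [ -50. -170.   20.] [ 0.48 -0.46]
s m [  85. -131.  -28.] [ 0.2  -1.02]
s m [  85. -209.  -28.] [ 0.73 -0.94]
s m [ -85. -131.  -28.] [-0.45 -0.47]
s m [-85. 209. -28.] [ 0.08 -1.04]
s m [  50. -170.  -28.] [0.48 0.92]
s m [ 50. 170.  20.] [-0.01 -0.37]
s m [-50. 170.  55.] [-0.15 -0.67]
s m [ -50. -170.   20.] [-0.18 -0.11]
s b [-75. 100.  12.] [-3.97 -0.24]
[ 5.918308e+02  1.983370e+01  3.880000e-02 
[... 342 characters left out ...]
  -28.] [-0.49 -0.19]
t m [  85. -209.  -28.] [-0.01 -0.51]
t m [ -85. -209.  -28.] [0.31 0.2 ]
t m [ -85. -131.  -28.] [-0.07 -0.08]
t m [22. 88.  6.] [-0.8  -0.42]
t m [ 22. -88.   6.] [ 0.2  -1.02]
t m [-22. -88.   6.] [ 0.34 -0.05]
t m [-22.  88.   6.] [0.02 0.07]
t m [ 50. 170.  20.] [-0.3  -0.48]
t m [-50. 170.  55.] [-1.04 -0.3 ]
t m [ -50. -170.   20.] [ 0.32 -0.48]
s m [  85. -131.  -28.] [ 0.25 -0.59]
s m [  85. -209.  -28.] [ 0.78 -0.57]
s m [ -85. -131.  -28.] [-0.41 -0.07]
s m [-85. 209. -28.] [ 0.2 -0.4]
s m [  50. -170.  -28.] [0.52 1.31]
s m [ 50. 170.  20.] [0.06 0.25]
s m [-50. 170.  55.] [-0.07 -0.07]
s m [ -50. -170.   20.] [-0.16  0.23]
s b [-75. 100.  12.] [-3.9   0.26]
```

```bash
cat > fit2.py <<'E'
exec(open('fit.py').read().split("for off in")[0])
D=[d for d in D if d[1]=='m']
s=least_squares(lambda v: res(np.r_[v[:3],-.055,0,0]),[590,20,.04],loss='soft_l1',x_scale=[1,1,.01]); q=s.x; print(q.round(4))
s=least_squares(lambda v: res(np.r_[v[:3],-.055,v[3:5]]),[590,20,.04,0,0],loss='soft_l1',x_scale=[1,1,.01,1,1]); print(s.x.round(4))
for n,P in dict(tinmid=(50,170,-10),tintop=(50,170,20),rfar_floor=(50,-170,-40),rfar_top=(50,-170,-28)).items():
    print(n,*[beam(P,q,t)[0].round(1) for t in (-.055,0,.055)])
def sl(v):
    W=beam((0,v[0],8.5),q,-.055); return np.r_[(proj(TOP,W)[0]-np.array((460,172))/3.6-(180,160))]
print(least_squares(sl,[-40]).x)
for uv,z in [((213,140),90),((309,152),90),((172,236),80),((281,263),50),((453,155),200),((105,182),100),((128,281),55)]: print(atz(TOP,uv,z).round())
E
python3 fit2.py
```

```text
[5.91249e+02 1.92121e+01 4.00000e-02]
[5.91243e+02 1.94654e+01 4.01000e-02 1.31900e-01 4.32700e-01]
tinmid [634.4 190.3  75.7] [634.4 191.1  85. ] [634.4 191.4  94.4]
tintop [634.4 191.9 105.6] [634.4 191.1 115. ] [634.5 189.7 124.3]
rfar_floor [ 648.1 -150.6   64.4] [ 648.  -148.7   55. ] [ 647.9 -146.2   45.7]
rfar_top [ 648.1 -149.9   76.4] [ 648.  -148.7   67. ] [ 647.9 -146.9   57.7]
[-48.89573473]
[759. 194.  90.]
[729. -34.  90.]
[531. 287.  80.]
[468.  33.  50.]
[ 693. -328.  200.]
[655. 442. 100.]
[426. 395.  55.]
```

arm_command:
  targets:
    - [0,0,-0.04,0,0,0.106]
    - [0,0,-0.04,0,0,0.106]
    - [0,0,0,0,0,0]
  fingers: 0.0854
  squeeze: 30

```text
clock: 0.4
eef_pos: [155.9, -608.5, 319.0]
tcp_rot: [-3.139, -0.01, -1.538]
contact_force: [-0.8, -0.9, 1.8]
opening: 0.998
```

arm_command:
  targets:
    - [-0.02,-0.013,0,0,0,0]
    - [-0.0325,-0.0212,0,0,0,0]
    - [-0.0325,-0.0212,0,0,0,0]
    - [-0.0325,-0.0212,0,0,0,0]
    - [-0.0325,-0.0212,0,0,0,0]
    - [-0.0325,-0.0212,0,0,0,0]
    - [-0.0325,-0.0212,0,0,0,0]
    - [-0.0325,-0.0212,0,0,0,0]
    - [-0.0325,-0.0212,0,0,0,0]
    - [-0.0325,-0.0212,0,0,0,0]
    - [-0.0325,-0.0212,0,0,0,0]
    - [-0.0325,-0.0212,0,0,0,0]
    - [-0.0325,-0.0212,0,0,0,0]
    - [-0.0325,-0.0212,0,0,0,0]
    - [-0.0325,-0.0212,0,0,0,0]
    - [-0.0325,-0.0212,0,0,0,0]
    - [-0.0325,-0.0212,0,0,0,0]
    - [-0.0325,-0.0212,0,0,0,0]
    - [-0.0325,-0.0212,0,0,0,0]
    - [-0.0325,-0.0212,0,0,0,0]

```text
clock: 2.07
eef_pos: [546.5, 49.7, 311.1]
tcp_rot: [-3.141, -0.0, -1.531]
contact_force: [0.7, -1.1, 0.4]
opening: 1.004
```

arm_command:
  targets:
    - [-0.0277,-0.0187,0,0,0,0]
    - [-0.0277,-0.0187,0,0,0,0]
    - [-0.0277,-0.0187,0,0,0,0]
    - [-0.0277,-0.0187,0.02,0,0,0]
    - [-0.0277,-0.0187,0.03,0,0,0]
    - [0,0,0,0,0.055,0]
    - [0,0,0,0,0,0]
    - [0,0,0,0,0,0]
    - [0,0,0,0,0,0]

```text
clock: 2.82
eef_pos: [632.7, 187.4, 264.2]
tcp_rot: [-3.141, -0.054, -1.532]
contact_force: [0.4, -0.3, -0.5]
opening: 1.0
```

```bash
cat > look.py <<'E'
import sys,cv2
from rig import r
from h import *
n,tag=sys.argv[1],sys.argv[2]
f=r.grab_frame(n); im=f["image"]
if len(sys.argv)>3:
    x0,x1,y0,y1,k=map(float,sys.argv[3:8]); im=cv2.resize(im[int(y0):int(y1),int(x0):int(x1)],None,fx=k,fy=k,interpolation=cv2.INTER_CUBIC)
cv2.imwrite(f"pics/{tag}.png",im)
s=r.sense(); print(s["clock"],s["eef_pos"].round(1),s["tcp_rot"].round(4),s["contact_force"].round(2),round(s["opening"],3),s["qpos"].round(3))
print(repr(f["xyz"]),repr(f["orientation"]))
E
python3 look.py wrist w1
```

```text
2.8667 [632.8 187.  264.6] [-3.1402 -0.0537 -1.5326] [-0.79  0.03  0.28] 1.0 [ 0.312  0.387  1.509 -0.055  1.259  1.862]
array([698.12388794, 197.7672239 , 406.1092707 ]) array([ 2.87861573, -0.0542165 , -1.53241639])
```

View pics/w1.png

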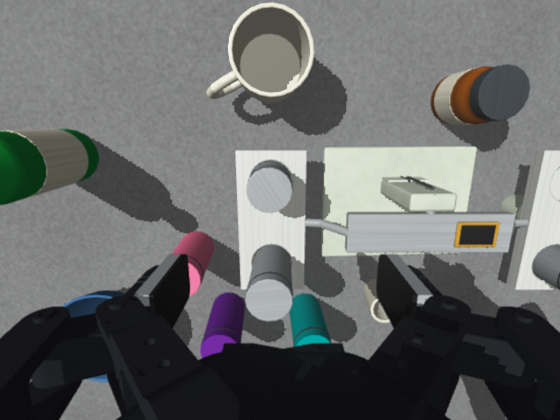

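```bash
cat > w.py <<'E'
from h import *
q=[591.25,19.3,.04]
W=dict(f=313.13920842532707,cx=282.79960935725245,cy=206.88138782541574,p=np.array([698.12388794,197.7672239,406.1092707]),R=Ro.from_euler('xyz',[2.87861573,-0.0542165,-1.53241639]).as_matrix())
for P in [(50,170,20),(-50,170,55),(85,209,-28),(85,131,-28),(22,88,6)]: print(P,proj(W,beam(P,q,-.055)).round(1))
E
python3 w.py; python3 -c "
import cv2
im=cv2.imread('pics/w1.png')[140:260,220:360];cv2.imwrite('pics/w1c.png',cv2.resize(im,None,fx=5,fy=5,interpolation=cv2.INTER_CUBIC))"
```

```text
(50, 170, 20) [[269.5 190.2]]
(-50, 170, 55) [[269.3 300.5]]
(85, 209, -28) [[235.4 149.9]]
(85, 131, -28) [[306.5 149.8]]
(22, 88, 6) [[348.9 213.5]]
```

View pics/w1c.png

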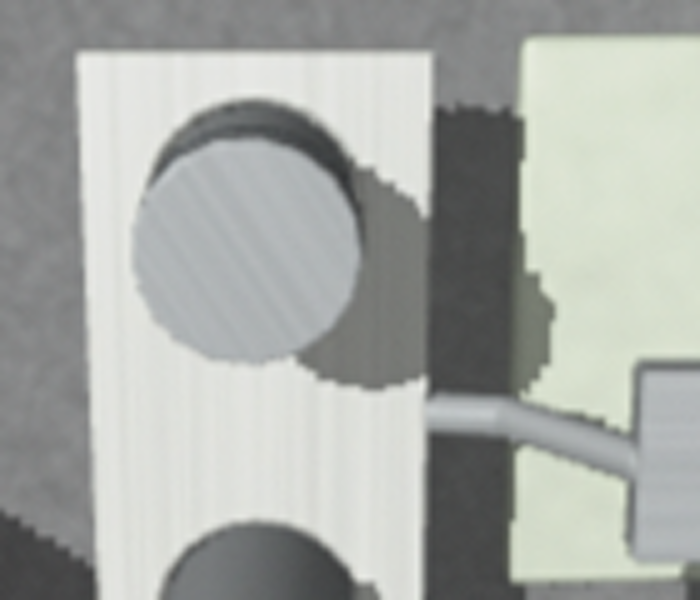

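arm_command:
  targets:
    - [-0.0135,-0.0017,0.01,0,0,0]
    - [0,0,0.025,0,0,0]
    - [0,0,0.025,0,0,0]
    - [0,0,0.025,0,0,0]
    - [0,0,0.025,0,0,0]
    - [0,0,0.015,0,0,0]
    - [0,0,0.005,0,0,0]
    - [0,0,0,0,0,0]
    - [0,0,0,0,0,0]
    - [0,0,0,0,0,0]

```text
clock: 3.7
eef_pos: [635.1, 194.4, 134.6]
tcp_rot: [-3.139, -0.054, -1.532]
contact_force: [-0.3, -0.4, -0.7]
opening: 1.001
```

```bash
python3 look.py wrist w2
```

```text
3.75 [635.1 194.4 134.6] [-3.139  -0.0541 -1.5324] [-0.65  0.56  0.53] 0.999 [ 0.322  0.516  1.614 -0.062  1.026  1.886]
array([700.29187111, 204.75992485, 276.55418069]) array([ 2.88020765, -0.05459749, -1.53309169])
```

View pics/w2.png

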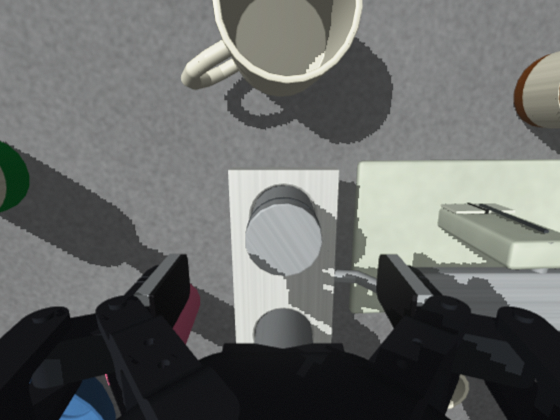

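arm_command:
  targets:
    - [0.0008,0.0008,0.015,0,0,0]
    - [0,0,0.02,0,0,0]
    - [0,0,0.015,0,0,0]
    - [0,0,0.01,0,0,0]
    - [0,0,0.006,0,0,0]
    - [0,0,0,0,0,0]
    - [0,0,0,0,0,0]
    - [0,0,0,0,0,0]

```text
clock: 4.42
eef_pos: [634.3, 189.9, 68.1]
tcp_rot: [-3.14, -0.055, -1.532]
contact_force: [0.7, 0.4, -0.5]
opening: 1.001
```

arm_command:
  targets:
    - [0,0,0,0,0,0]
    - [0,0,0,0,0,0]
    - [0,0,0,0,0,0]
    - [0,0,0,0,0,0]
    - [0,0,0,0,0,0]
    - [0,0,0,0,0,0]
    - [0,0,0,0,0,0]
    - [0,0,0,0,0,0]
  fingers: 0.035
  squeeze: 22

```text
clock: 5.08
eef_pos: [633.7, 189.7, 67.6]
tcp_rot: [-3.141, -0.055, -1.532]
contact_force: [-0.7, -0.9, 5.5]
opening: 0.532
```

arm_command:
  targets:
    - [0,0,-0.004,0,0,0]
    - [0,0,-0.006,0,0,0]
    - [0,0,-0.008,0,0,0]
    - [0,0,-0.01,0,0,0]
    - [0,0,-0.02,0,0,0]
    - [0,0,-0.03,0,0,0]
    - [0,0,-0.03,0,0,0]
    - [0,0,-0.02,0,0,0]
    - [0,0,0,0,0,0]
    - [0,0,0,0,0,0]
  squeeze: 30

```text
clock: 5.92
eef_pos: [633.9, 197.0, 196.9]
tcp_rot: [-3.138, -0.054, -1.532]
contact_force: [0.5, 0.0, -1.2]
opening: 0.528
```

```bash
python3 look.py wrist w3; python3 look.py side s3 180 360 100 260 3.6
```

```text
5.9667 [633.  196.6 195.2] [-3.1411 -0.0548 -1.532 ] [ 0.32 -0.81 -0.97] 0.534 [ 0.326  0.452  1.569 -0.058  1.137  1.883]
array([699.03225365, 207.40339267, 338.97081299]) array([ 2.88089577, -0.05457307, -1.53270857])
6.0167 [632.5 196.4 194.1] [ 3.1402 -0.0554 -1.5319] [-0.84  0.51 -1.13] 0.529 [ 0.326  0.453  1.57  -0.058  1.137  1.883]
array([ 287.10633702, -656.82231876,  708.51984669]) array([-2.25356562, -0.01711466, -0.42626325])
```

View pics/w3.png

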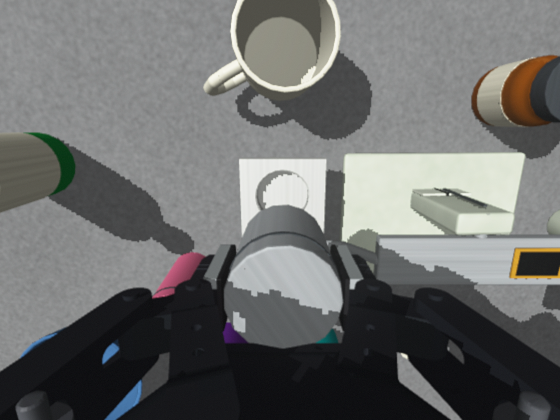

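View pics/s3.png

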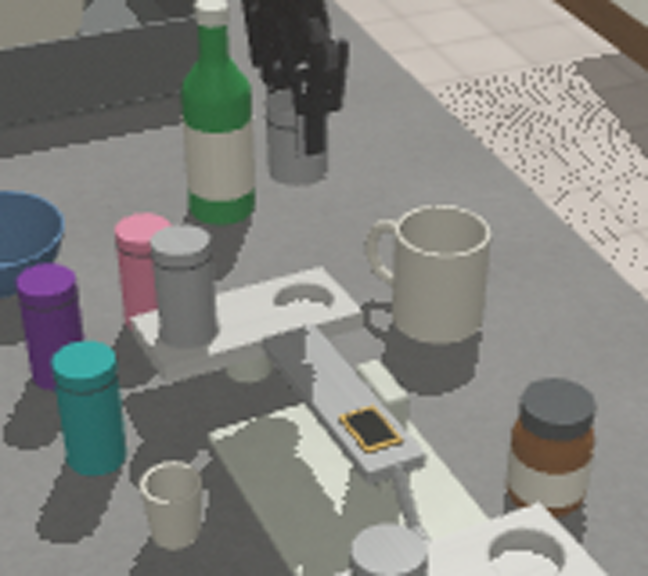

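arm_command:
  targets:
    - [0,0,0,0,-0.055,0]
    - [0.02,0,0,0,0,0]
    - [0.035,-0.001,0,0,0,0]
    - [0.035,0,0,0,0,0]
    - [0.035,0,0,0,0,0]
    - [0.035,0,0,0,0,0]
    - [0.035,0,0,0,0,0]
    - [0.035,0,0,0,0,0]
    - [0.035,0,0,0,0,0]
    - [0.035,0,0,0,0,0]
    - [0.035,0,0,0,0,0]
    - [0.011,0,0,0,0,0]
    - [0,0,0.01,0,0,0]
    - [0,0,0.02,0,0,0]
    - [0,0,0.02,0,0,0]
    - [0,0,0.01,0,0,0]
    - [0,0,0,0,0,0]
    - [0,0,0,0,0,0]
    - [0,0,0,0,0,0]

```text
clock: 7.6
eef_pos: [648.2, -148.5, 135.4]
tcp_rot: [-3.141, -0.0, -1.531]
contact_force: [-0.2, -0.2, -1.2]
opening: 0.527
```

```bash
python3 look.py wrist w4; python3 look.py side s4 240 380 160 320 3.6
```

```text
7.65 [ 648.4 -148.7  135.9] [-3.1401e+00 -3.0000e-04 -1.5315e+00] [-0.3   0.15 -2.07] 0.533 [-0.228  0.508  1.621  0.     1.011  1.304]
array([ 713.87907087, -145.73966791,  277.5358681 ]) array([ 2.87841894e+00, -5.82931394e-04, -1.53206657e+00])
7.7 [ 648.5 -148.8  136.1] [-3.1398e+00 -4.0000e-04 -1.5316e+00] [-0.44 -0.64 -0.88] 0.529 [-0.228  0.508  1.621  0.     1.01   1.304]
array([ 287.10633702, -656.82231876,  708.51984669]) array([-2.25356562, -0.01711466, -0.42626325])
```

View pics/w4.png

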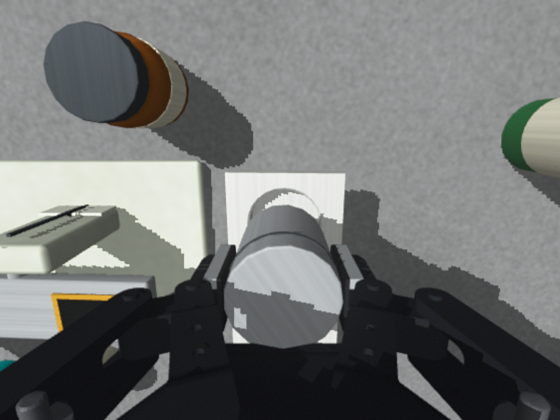

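View pics/s4.png

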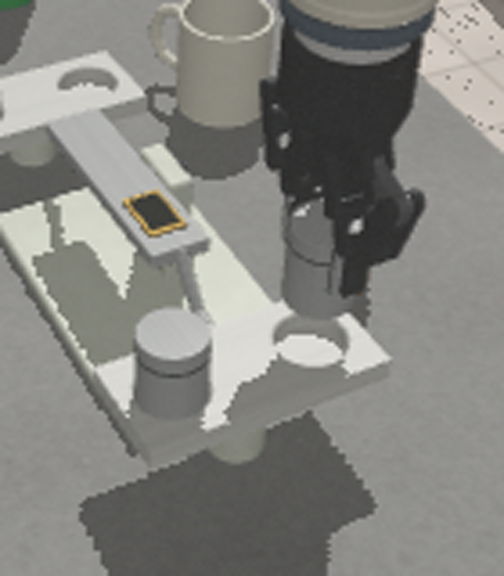

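```bash
cat > w4.py <<'E'
from h import *
q=[591.25,19.3,.04]
W=dict(f=313.13920842532707,cx=282.79960935725245,cy=206.88138782541574,p=np.array([ 713.87907087, -145.73966791,  277.5358681 ]),R=Ro.from_euler('xyz',[ 2.87841894,-5.83e-04, -1.53206657]).as_matrix())
th=np.linspace(0,2*np.pi,16,endpoint=False)
for nm,c in dict(w=W,s=SIDE).items():
    P=np.array([648.5,-148.75,136]); 
    ring=lambda z:P+np.c_[23*np.cos(th),23*np.sin(th),0*th+z]
    im=cv2.imread("pics/w4.png") if nm=='w' else cv2.imread("pics/s4.png")
    k=1 if nm=='w' else 3.6; o=np.array([0,0]) if nm=='w' else np.array([240,160])
    for R,col in [(ring(38),(0,0,255)),(ring(-22),(255,0,255)),(beam(np.c_[50+25*np.cos(th),-170+25*np.sin(th),0*th-28],q,-.055),(255,0,0))]:
        uv=((proj(c,R)-o)*k).round().astype(int); cv2.polylines(im,[uv.reshape(-1,1,2)],True,col,1)
    cv2.imwrite(f"pics/o4{nm}.png",im if nm=='s' else cv2.resize(im[150:370,180:400],None,fx=3.4,fy=3.4))
E
python3 w4.py
```

```text
(no output)
```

View pics/o4w.png

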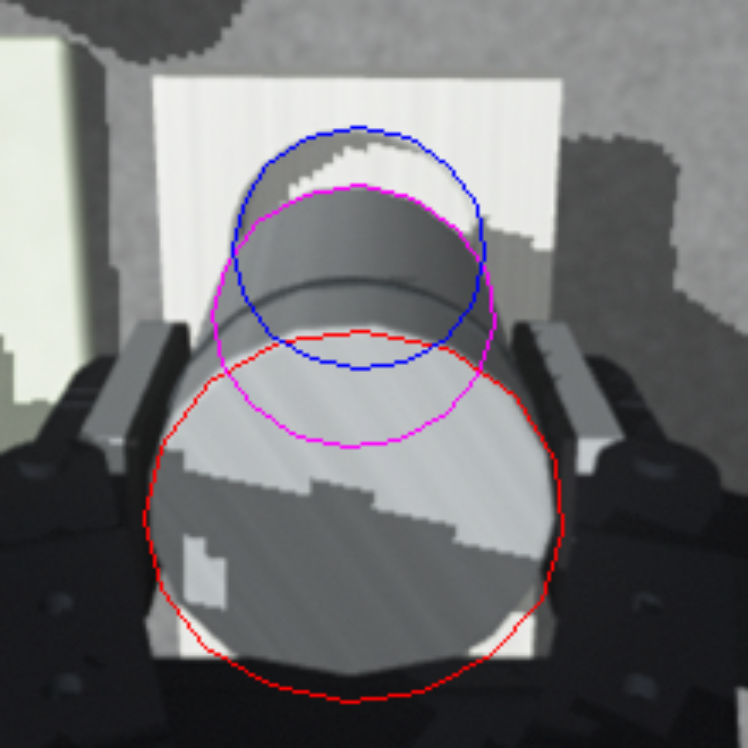

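View pics/o4s.png

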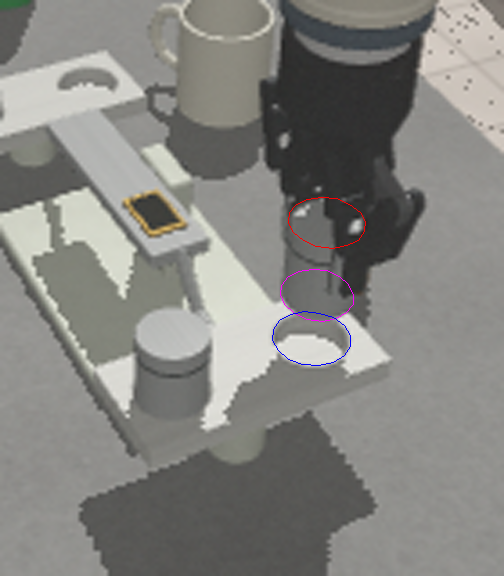

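arm_command:
  targets:
    - [0,0.0004,0.01,0,0.055,0]
    - [-0.0015,0,0.015,0,0,0]
    - [0,0,0.007,0,0,0]
    - [0,0,0,0,0,0]
    - [0,0,0,0,0,0]
    - [0,0,0,0,0,0]

```text
clock: 8.2
eef_pos: [647.8, -149.1, 103.7]
tcp_rot: [-3.14, -0.055, -1.532]
contact_force: [0.8, -0.7, -2.0]
opening: 0.528
```

```bash
python3 look.py wrist w5 180 400 150 370 3.4
```

```text
8.25 [ 647.9 -149.2  103.8] [-3.1402 -0.0552 -1.5325] [ 0.68  0.28 -1.69] 0.529 [-0.201  0.54   1.653 -0.066  0.936  1.37 ]
array([ 713.16558566, -138.58531189,  245.63615209]) array([ 2.87894538, -0.05559405, -1.533069  ])
```

View pics/w5.png

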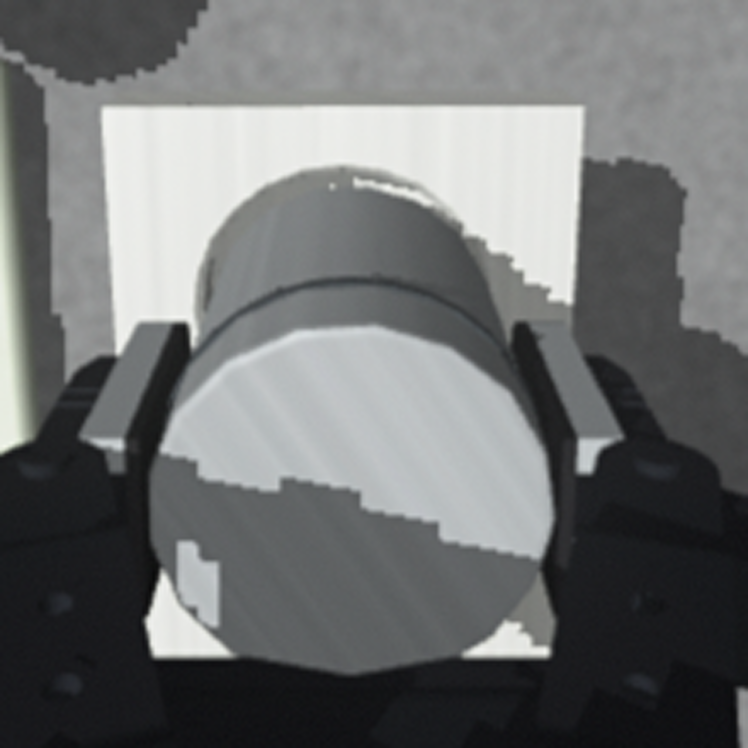

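arm_command:
  targets:
    - [-0.0007,0,0.003,0,0,0]
    - [0,0,0.003,0,0,0]
    - [0,0,0.002,0,0,0]
    - [0,0,0.002,0,0,0]
    - [0,0,0,0,0,0]
    - [0,0,0,0,0,0]

```text
clock: 8.75
eef_pos: [647.1, -148.6, 92.6]
tcp_rot: [3.141, -0.055, -1.532]
contact_force: [-0.0, -1.0, -1.3]
opening: 0.53
```

```bash
python3 look.py wrist w6 180 400 150 370 3.4
```

```text
8.8 [ 647.2 -148.6   92.7] [ 3.1414 -0.0549 -1.532 ] [ 0.04 -0.31 -1.23] 0.53 [-0.2    0.553  1.659 -0.067  0.918  1.372]
array([ 712.65795542, -138.07297525,  234.34936428]) array([ 2.87733715, -0.05538214, -1.5326594 ])
```

View pics/w6.png

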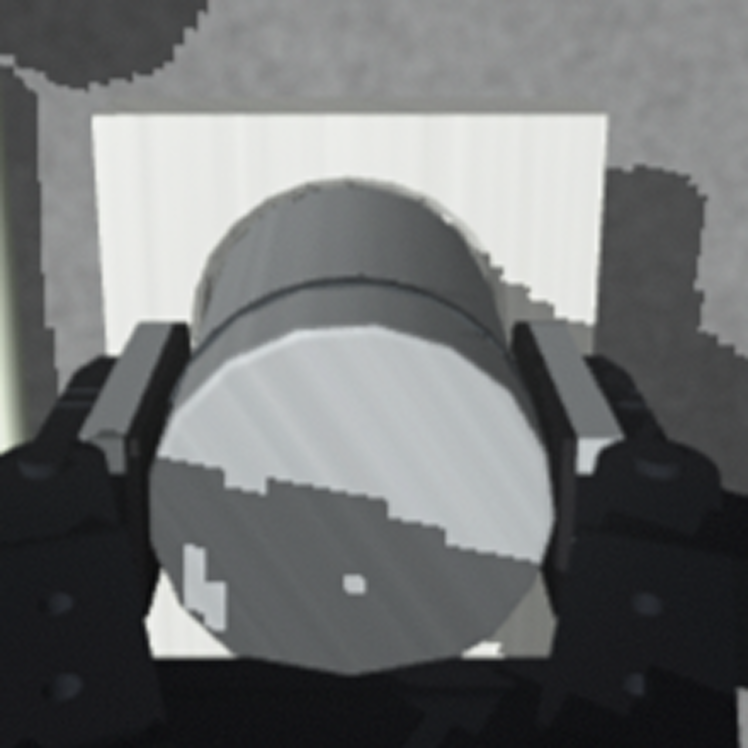

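arm_command:
  targets:
    - [-0.0002,-0.0005,0.002,0,0,0]
    - [0,0,0.002,0,0,0]
    - [0,0,0.001,0,0,0]
    - [0,0,0,0,0,0]
    - [0,0,0,0,0,0]

```text
clock: 9.22
eef_pos: [647.7, -148.7, 87.6]
tcp_rot: [3.141, -0.055, -1.532]
contact_force: [-0.5, 0.2, -1.9]
opening: 0.533
```

```bash
python3 look.py wrist w7; python3 look.py side s7 240 380 160 320 3.6
```

```text
9.2667 [ 647.8 -148.7   87.8] [-3.1416 -0.055  -1.532 ] [ 0.18 -0.88 -1.34] 0.528 [-0.2    0.56   1.661 -0.068  0.909  1.373]
array([ 713.21073456, -138.1093212 ,  229.46784259]) array([ 2.87757132, -0.05544043, -1.5326382 ])
9.3167 [ 647.8 -148.7   87.8] [-3.1415 -0.055  -1.532 ] [-0.4  -0.29 -1.09] 0.53 [-0.2    0.56   1.66  -0.068  0.909  1.373]
array([ 287.10633702, -656.82231876,  708.51984669]) array([-2.25356562, -0.01711466, -0.42626325])
```

View pics/s7.png

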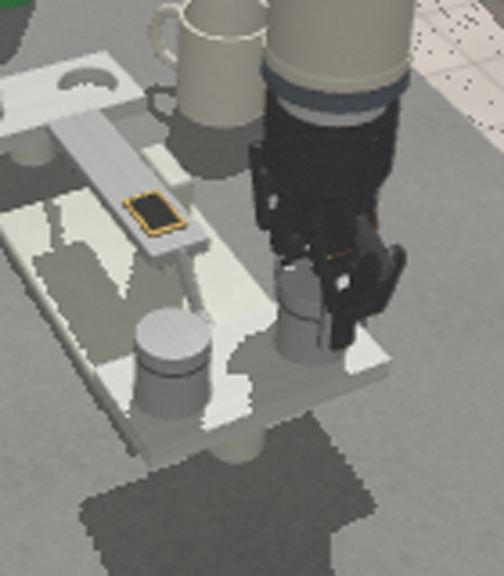

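View pics/w7.png

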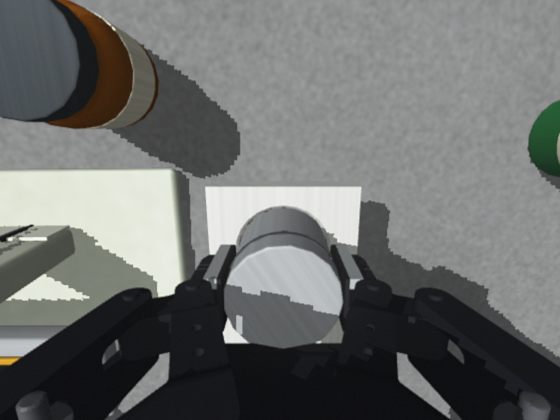

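arm_command:
  targets:
    - [0,0,0.001,0,0,0]
    - [0,0,0,0,0,0]
    - [0,0,0,0,0,0]
    - [0,0,0,0,0,0]
    - [0,0,0,0,0,0]
    - [0,0,0,0,0,0]
    - [0,0,0,0,0,0]
    - [0,0,0,0,0,0]
    - [0,0,0,0,0,0]
  fingers: 0.0854

```text
clock: 10.07
eef_pos: [647.7, -148.8, 86.8]
tcp_rot: [3.142, -0.055, -1.532]
contact_force: [-0.1, -0.7, -0.2]
opening: 1.002
```

```bash
python3 look.py wrist w8; python3 look.py side s8 240 380 160 320 3.6
```

```text
10.1167 [ 647.7 -148.7   86.8] [-3.1416 -0.055  -1.532 ] [-0.17 -0.57  0.88] 1.006 [-0.2    0.561  1.661 -0.068  0.908  1.373]
array([ 713.2413695 , -138.17588624,  228.62088176]) array([ 2.87775951, -0.05549247, -1.5326561 ])
10.1667 [ 647.7 -148.7   86.8] [ 3.1416 -0.055  -1.532 ] [-0.55  1.    0.26] 1.004 [-0.2    0.561  1.661 -0.068  0.908  1.373]
array([ 287.10633702, -656.82231876,  708.51984669]) array([-2.25356562, -0.01711466, -0.42626325])
```

View pics/s8.png

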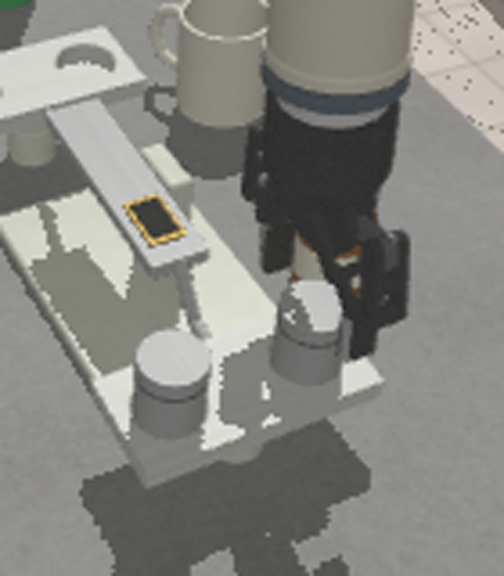

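View pics/w8.png

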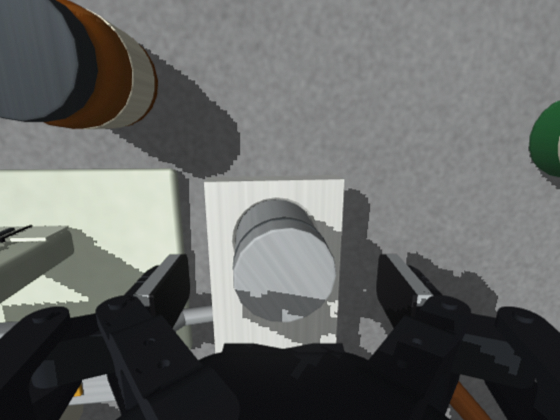

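arm_command:
  targets:
    - [0,0,-0.01,0,0,0]
    - [0,0,-0.025,0,0,0]
    - [0,0,-0.04,0,0,0]
    - [0,0,-0.04,0,0,0]
    - [0,0,-0.02,0,-0.055,0]
    - [0,0,0,0,-0.055,0]
    - [0,0,0,0,0,0]
    - [0,0,0,0,0,0]
    - [0,0,0,0,0,0]
    - [0,0,0,0,0,0]
  fingers: 0.0

```text
clock: 11.0
eef_pos: [646.7, -140.9, 220.5]
tcp_rot: [3.14, 0.054, -1.532]
contact_force: [-0.4, -0.3, 0.3]
opening: 0.0
```

```bash
python3 look.py wrist w9; python3 look.py top t9 180 400 160 280 3.6;python3 look.py side s9 180 360 140 300 3.6
```

```text
11.05 [ 646.9 -140.8  220.5] [ 3.1397  0.0546 -1.5316] [ 0.02 -0.6  -0.08] -0.0 [-0.243  0.428  1.546  0.056  1.185  1.266]
array([ 713.14502192, -145.88071512,  362.17494105]) array([ 2.87567348,  0.0539612 , -1.53257162])
11.1 [ 647.  -140.8  220.6] [ 3.14    0.0548 -1.5315] [-0.03  0.64  0.28] -0.006 [-0.244  0.428  1.546  0.056  1.185  1.266]
array([ 468.52042153,   25.4809437 , 1050.91267375]) array([-3.01833858,  0.00400414, -1.57026353])
11.15 [ 647.1 -140.8  220.8] [ 3.1403  0.0548 -1.5315] [-0.03 -0.58 -0.13] 0.005 [-0.244  0.428  1.546  0.056  1.185  1.266]
array([ 287.10633702, -656.82231876,  708.51984669]) array([-2.25356562, -0.01711466, -0.42626325])
```

View pics/w9.png

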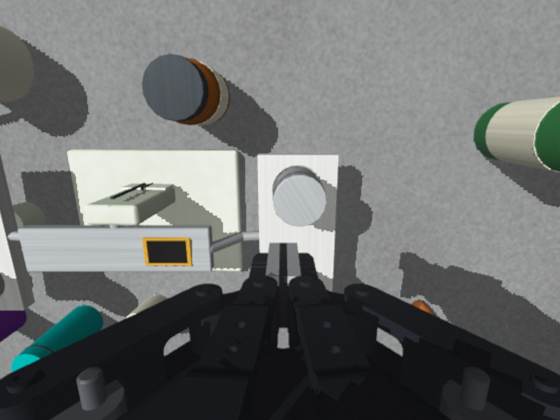

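View pics/t9.png

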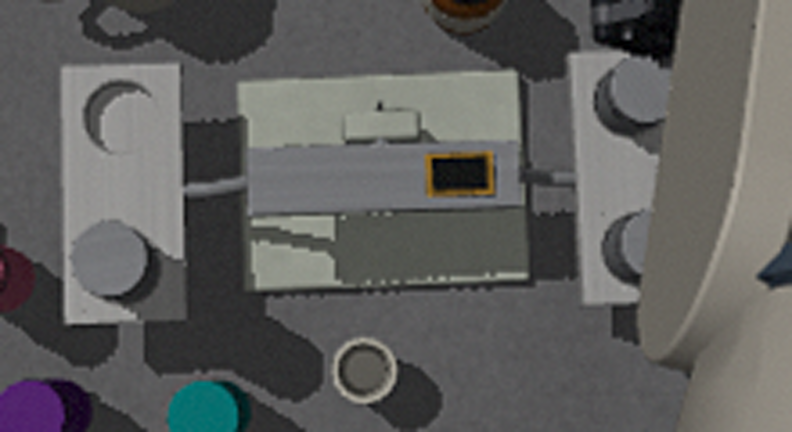

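View pics/s9.png

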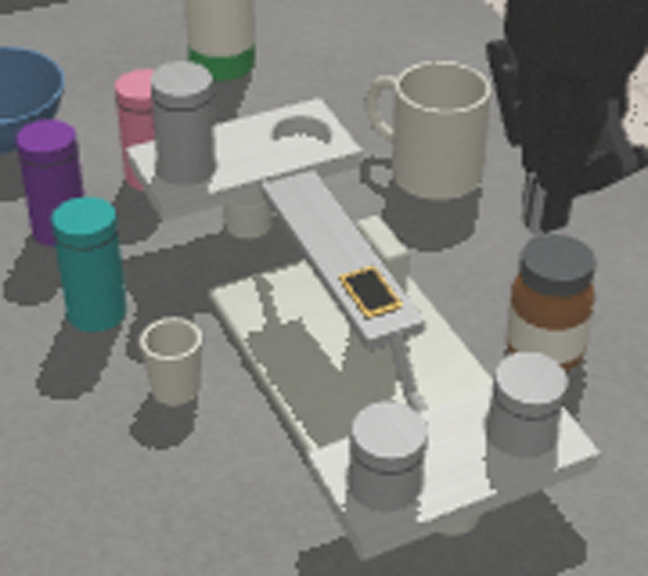

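```bash
cat > w9.py <<'E'
from h import *
q=[591.25,19.3,.04]
W=dict(f=313.13920842532707,cx=282.79960935725245,cy=206.88138782541574,p=np.array([ 713.14502192, -145.88071512,  362.17494105]),R=Ro.from_euler('xyz',[ 2.87567348,0.0539612,-1.53257162]).as_matrix())
t=.055
for s in (-47,-49,-51): print(s,proj(W,beam((0,s,8.5),q,t)).round(1),proj(TOP,beam((0,s,8.5),q,t)).round(1),((proj(SIDE,beam((0,s,8.5),q,t))-(180,140))*3.6).round(1))
print(proj(W,beam([(22,-88,6),(-22,-88,6)],q,t)).round(1))
for y in (-62,-60,-58,-49,-10): print(y,beam((0,y,8.5),q,t).round(2),beam((0,y,48.5),q,t).round(2))
E
python3 w9.py
```

```text
-47 [[165.5 251.5]] [[307.2 208.3]] [[370.  288.1]]
-49 [[167.7 251.5]] [[308.1 208.3]] [[371.3 290. ]]
-51 [[169.8 251.4]] [[308.9 208.2]] [[372.7 291.9]]
[[209.1 227.9]
 [212.1 271.9]]
-62 [[593.74 -43.02 100.08]] [[593.83 -45.22 140.02]]
-60 [[593.66 -41.03 100.19]] [[593.75 -43.23 140.13]]
-58 [[593.58 -39.03 100.3 ]] [[593.67 -41.23 140.24]]
-49 [[593.23 -30.05 100.79]] [[593.31 -32.25 140.73]]
-10 [[591.67   8.86 102.94]] [[591.76   6.66 142.88]]
```

arm_command:
  targets:
    - [-0.015,0.0075,0,0,0,0]
    - [-0.0275,0.0145,0,0,0,0]
    - [-0.0275,0.014,0,0,0,0]
    - [-0.02,0.01,0.005,0,0,0]
    - [-0.007,0.0035,0.016,0,0,0]
    - [0,0,0.025,0,0,0]
    - [0,0,0.025,0,0,0]
    - [0,0,0.01,0,0,0]
    - [0,0,0.004,0,0,0]
    - [0,0,0,0,0,0]
    - [0,0,0,0,0,0]
    - [0,0,0,0,0,0]

```text
clock: 12.15
eef_pos: [595.0, -42.1, 143.3]
tcp_rot: [-3.14, 0.055, -1.532]
contact_force: [-0.3, -0.3, -0.4]
opening: 0.001
```

```bash
python3 look.py wrist w10; python3 look.py side s10 240 380 140 300 3.6
```

```text
12.2 [594.9 -42.1 143.3] [-3.1396  0.0547 -1.5322] [-0.57  0.64  0.88] -0.002 [-0.104  0.408  1.77   0.066  0.971  1.39 ]
array([660.85623371, -47.14624056, 285.28129291]) array([ 2.8797066 ,  0.05419058, -1.53287628])
12.25 [594.8 -42.  143.2] [-3.1397  0.0547 -1.5322] [ 0.09 -0.67  0.09] -0.0 [-0.104  0.408  1.77   0.066  0.971  1.39 ]
array([ 287.10633702, -656.82231876,  708.51984669]) array([-2.25356562, -0.01711466, -0.42626325])
```

View pics/w10.png

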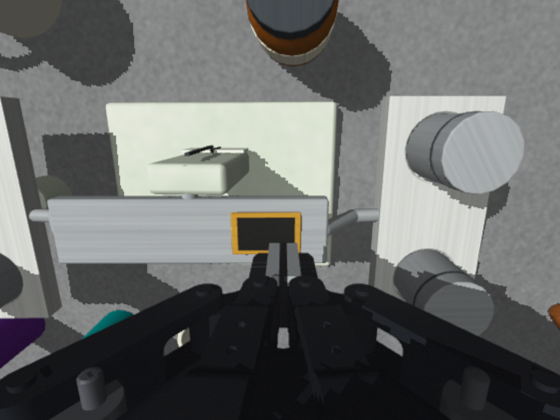

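View pics/s10.png

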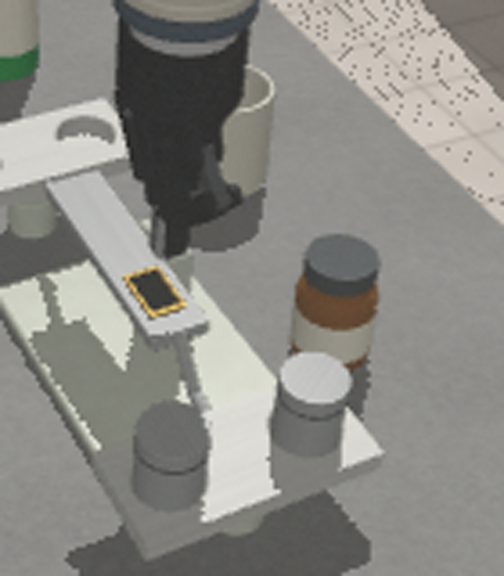

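arm_command:
  targets:
    - [-0.0006,0.0011,0.01,0,0,0]
    - [0,0,0.012,0,0,0]
    - [0,0,0.01,0,0,0]
    - [0,0,0.005,0,0,0]
    - [0,0,0,0,0,0]
    - [0,0,0,0,0,0]
    - [0,0,0,0,0,0]
    - [0,0,0,0,0,0]

```text
clock: 12.92
eef_pos: [593.2, -39.2, 105.5]
tcp_rot: [-3.141, 0.055, -1.532]
contact_force: [0.3, -0.1, -0.4]
opening: 0.001
```

arm_command:
  targets:
    - [0,0,0.002,0,0,0]
    - [0,0,0.001,0,0,0]
    - [0,0,0.001,0,0,0]
    - [0,0,0,0,0,0]
    - [0,0,0,0,0,0]
    - [0,0,0,0,0,0]

```text
clock: 13.42
eef_pos: [592.8, -39.0, 101.1]
tcp_rot: [3.142, 0.055, -1.532]
contact_force: [-0.1, -0.1, -0.3]
opening: 0.003
```

```bash
python3 look.py wrist w11 200 340 180 300 4
```

```text
13.4667 [592.9 -39.  101.2] [-3.1415  0.055  -1.532 ] [ 0.25 -0.5  -0.09] -0.001 [-0.1    0.46   1.8    0.07   0.89   1.388]
array([658.96254907, -44.09142656, 243.002697  ]) array([ 2.87779351,  0.0545049 , -1.5327441 ])
```

View pics/w11.png

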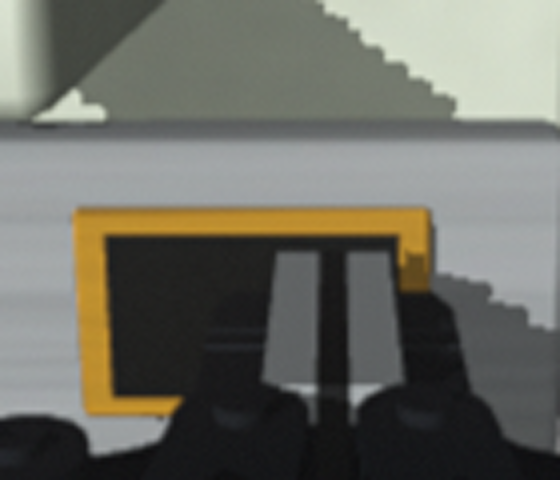

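arm_command:
  targets:
    - [-0.002,0,0.0005,0,0,0]
    - [0,0,0.0005,0,0,0]
    - [0,0,0,0,0,0]
    - [0,0,0,0,0,0]
    - [0,0,0,0,0,0]

```text
clock: 13.88
eef_pos: [592.8, -36.7, 100.5]
tcp_rot: [-3.141, 0.055, -1.532]
contact_force: [-1.6, 2.4, 4.1]
opening: -0.006
```

arm_command:
  targets:
    - [0,0,0.0004,0,0,0]
    - [0,0,0,0,0,0]
    - [0,0,0,0,0,0]
    - [0,0,0,0,0,0]

```text
clock: 14.22
eef_pos: [592.8, -36.7, 100.4]
tcp_rot: [-3.141, 0.055, -1.532]
contact_force: [-2.8, 2.3, 8.3]
opening: 0.002
```

arm_command:
  targets:
    - [-0.002,0,0,0,0,0]
    - [-0.003,0,0,0,0,0]
    - [-0.003,0,0,0,0,0]
    - [-0.002,0,0,0,0,0]
    - [0,0,0,0,0,0]

```text
clock: 14.63
eef_pos: [592.5, -27.3, 100.9]
tcp_rot: [-3.141, 0.054, -1.532]
contact_force: [-1.7, -1.9, 7.4]
opening: 0.003
```

arm_command:
  targets:
    - [-0.003,0,0,0,0,0]
    - [-0.003,0,0.0001,0,0,0]
    - [-0.003,0,0,0,0,0]
    - [-0.003,0,0,0,0,0]
    - [-0.003,0,0,0,0,0]
    - [0,0,0,0,0,0]

```text
clock: 15.13
eef_pos: [591.8, -12.2, 101.8]
tcp_rot: [-3.141, 0.054, -1.532]
contact_force: [-2.7, -1.4, 8.6]
opening: -0.002
```

```bash
python3 look.py wrist w12 140 420 180 300 2.8
```

```text
15.1833 [591.9 -12.2 101.8] [-3.1412  0.0544 -1.5316] [-3.23 -2.21  8.41] 0.004 [-0.055  0.455  1.807  0.07   0.885  1.433]
array([657.94413762, -17.18468577, 243.61667187]) array([ 2.8780884 ,  0.05370715, -1.53230948])
```

View pics/w12.png

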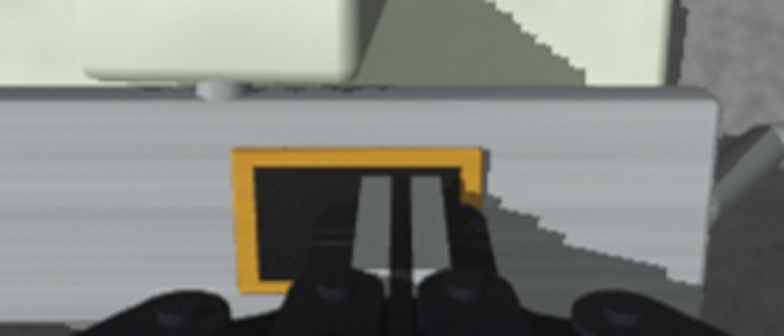

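arm_command:
  targets:
    - [-0.003,0,0,0,0,0]
    - [-0.003,0,0,0,0,0]
    - [-0.003,0,0,0,0,0]
    - [-0.003,0,0,0,0,0]
    - [0,0,0,0,0,0]

```text
clock: 15.6
eef_pos: [591.4, -0.3, 102.4]
tcp_rot: [-3.141, 0.054, -1.532]
contact_force: [-3.0, -0.9, 9.2]
opening: -0.001
```

arm_command:
  targets:
    - [-0.003,0,-0.0001,0,0,0]
    - [-0.003,0,0,0,0,0]
    - [-0.003,0,0,0,0,0]
    - [-0.002,0,0,0,0,0]
    - [0,0,0,0,0,0]

```text
clock: 16.02
eef_pos: [590.9, 10.7, 103.0]
tcp_rot: [-3.141, 0.054, -1.532]
contact_force: [-2.5, -1.1, 8.3]
opening: -0.003
```

arm_command:
  targets:
    - [0,0,-0.003,0,0,0]
    - [0,0,-0.01,0,0,0]
    - [0,0,-0.02,0,0,0]
    - [0,0,-0.02,0,0,0]
    - [0,0.02,-0.02,0,0,0]
    - [0,0.04,0,0,0,0]
    - [0,0.04,0,0,0,0]
    - [0,0.04,0,0,0,0]
    - [0,0,0,0,0,0]
    - [0,0,0,0,0,0]
    - [0,0,0,0,0,0]
    - [0,0,0,0,0,0]
    - [0,0,0,0,0,0]
    - [0,0,0,0,0,0]
    - [0,0,0,0,0,0]
    - [0,0,0,0,0,0]
    - [0,0,0,0,0,0]
    - [0,0,0,0,0,0]
    - [0,0,0,0,0,0]
    - [0,0,0,0,0,0]

```text
clock: 17.68
eef_pos: [451.1, 1.5, 175.4]
tcp_rot: [-3.142, 0.055, -1.532]
contact_force: [1.1, -0.5, 0.6]
opening: -0.001
```

```bash
python3 look.py wrist w13; python3 look.py top t13 180 400 160 280 3.6;python3 look.py side s13 180 360 140 300 3.6
```

```text
17.7333 [451.1   1.5 175.4] [-3.1416  0.055  -1.532 ] [-0.4   0.12  0.68] -0.001 [-0.042  0.153  2.046  0.068  0.948  1.451]
array([517.27148058,  -3.56302824, 317.19070291]) array([ 2.8777167 ,  0.05451307, -1.53274228])
17.7833 [451.1   1.5 175.4] [ 3.1415  0.055  -1.532 ] [0.09 0.07 0.37] 0.002 [-0.042  0.153  2.046  0.068  0.948  1.451]
array([ 468.52042153,   25.4809437 , 1050.91267375]) array([-3.01833858,  0.00400414, -1.57026353])
17.8333 [451.1   1.5 175.4] [-3.1415  0.055  -1.532 ] [ 0.34  0.13 -0.1 ] 0.0 [-0.042  0.153  2.046  0.068  0.948  1.451]
array([ 287.10633702, -656.82231876,  708.51984669]) array([-2.25356562, -0.01711466, -0.42626325])
```

View pics/w13.png

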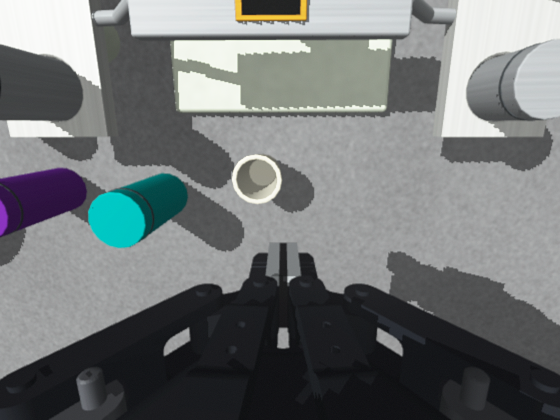

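View pics/t13.png

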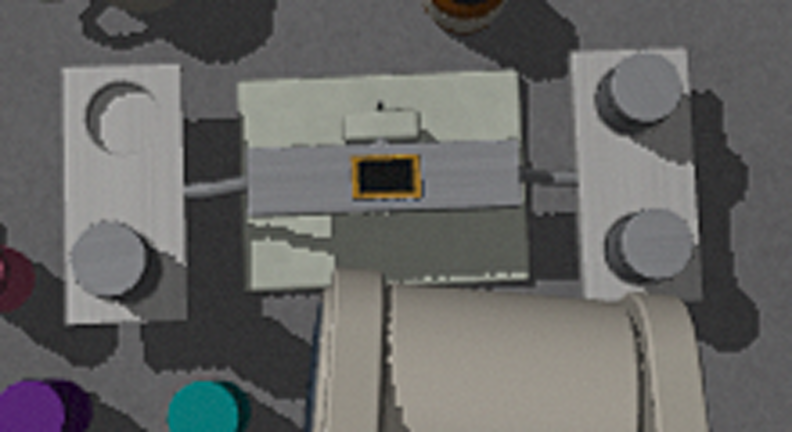

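View pics/s13.png

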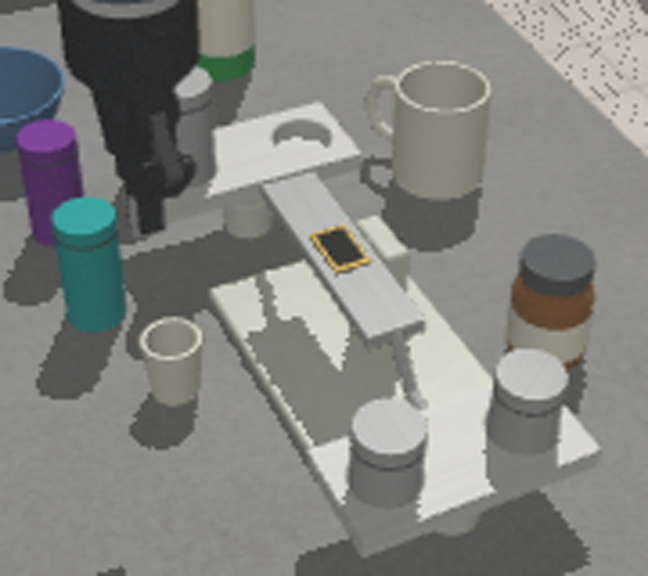

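```bash
cat > tilt.py <<'E'
from h import *
q=[591.25,19.3,.04]
def fit(T,S):
    def f(v):
        o=[]
        for P,uv in T: o.append(proj(TOP,beam(P if P else (0,v[1],8.5),q,v[0]))[0]-(np.array(uv)/3.6+(180,160)))
        for P,uv in S: o.append(proj(SIDE,beam(P if P else (0,v[1],8.5),q,v[0]))[0]+(.13,.43)-(np.array(uv)/3.6+(180,140)))
        return np.array(o).ravel()
    s=least_squares(f,[0,0],x_scale=[.01,1],loss='soft_l1'); print("tilt,slide",s.x.round(4)); print(f(s.x).reshape(-1,2).round(2).tolist())
E
cat > t13.py <<'E'
from tilt import *
p=lambda sx,sy,s:(85*sx,s*170+39*sy,-28)
# s9 reference
fit([(p(1,1,1),(61,66)),(p(1,-1,1),(181,63)),(p(-1,-1,1),(187,319)),(p(-1,1,1),(64,325)),(None,(460,174))],
    [(p(1,1,1),(322,100)),(p(1,-1,1),(362,149)),(p(1,-1,-1),(598,456)),((50,-170,20),(531,380)),((-50,-170,20),(388,430)),(None,(371,291))])
fit([(p(1,1,1),(62,67)),(p(1,-1,1),(181,64)),(p(-1,-1,1),(187,318)),(p(-1,1,1),(65,325)),(None,(386,177))],
    [(p(1,1,1),(322,102.5)),(p(1,-1,1),(362,151)),(p(1,-1,-1),(598,452)),((50,-170,20),(531,375)),((-50,-170,20),(388,427)),(None,(341,248))])
E
python3 t13.py; python3 -c "
import cv2,numpy as np
a=cv2.imread('pics/s9.png');b=cv2.imread('pics/s13.png')
a=a[340:576,300:620];b=b[340:576,300:620]
cv2.imwrite('pics/cmp.png',cv2.resize(np.hstack([a,b]),None,fx=1.24,fy=1.24))"
```

```text
tilt,slide [  0.0614 -48.1783]
[[-0.17, 0.0], [-0.53, -0.05], [-0.46, 0.16], [0.04, -0.25], [-0.06, -0.04], [-0.53, -0.6], [-0.04, 0.56], [0.65, -0.42], [0.14, -0.16], [0.62, 0.17], [0.08, 0.04]]
tilt,slide [ 0.0452 -1.031 ]
[[-0.03, 0.01], [-0.27, -0.15], [-0.2, 0.46], [0.17, -0.21], [0.05, -0.22], [-0.49, -0.3], [0.0, 0.68], [0.99, -0.11], [0.22, 0.31], [0.62, 0.07], [-0.12, -0.01]]
```

View pics/cmp.png

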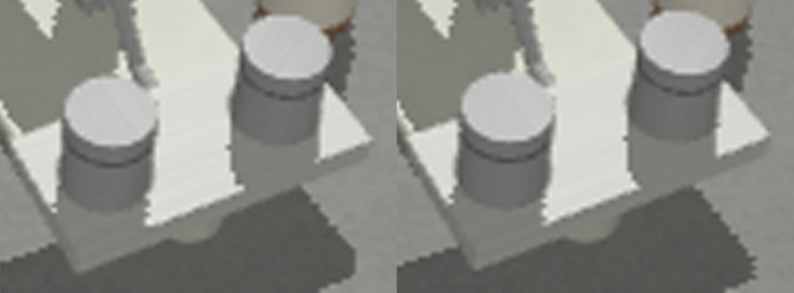

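arm_command:
  targets:
    - [0.001,-0.02,0,0,0,0]
    - [0.002,-0.035,0,0,0,0]
    - [0.002,-0.035,0,0,0,0]
    - [0.001,-0.03,0,0,0,0]
    - [0.001,-0.0206,0,0,0,0]
    - [0,0,0.01,0,0,0]
    - [0,0,0.025,0,0,0]
    - [0,0,0.02,0,0,0]
    - [0,0,0.01,0,0,0]
    - [0,0,0,0,0,0]
    - [0,0,0,0,0,0]
    - [0,0,0,0,0,0]

```text
clock: 18.83
eef_pos: [592.3, 3.5, 111.1]
tcp_rot: [-3.14, 0.055, -1.532]
contact_force: [1.0, -0.8, 0.3]
opening: -0.001
```

```bash
python3 look.py wrist w14 140 420 180 300 2.8
```

```text
18.8833 [592.5   3.5 111.4] [-3.1397  0.0549 -1.532 ] [ 0.34  0.25 -0.68] 0.001 [-0.028  0.442  1.802  0.07   0.9    1.46 ]
array([658.23671511,  -1.57112326, 253.05493682]) array([ 2.87908192,  0.05442637, -1.53269066])
```

View pics/w14.png

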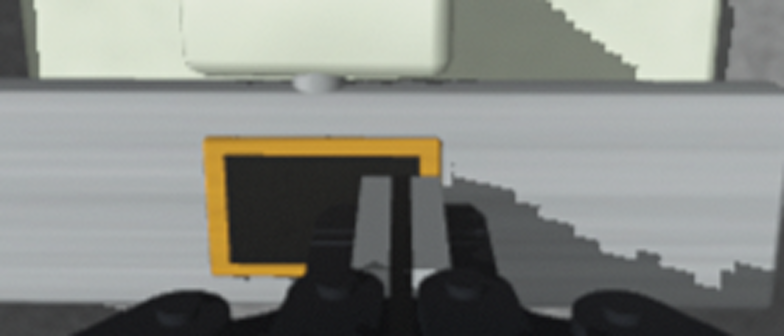

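arm_command:
  targets:
    - [-0.003,0.0003,0.003,0,0,0]
    - [0,0,0.003,0,0,0]
    - [0,0,0.001,0,0,0]
    - [0,0,0.0005,0,0,0]
    - [0,0,0,0,0,0]
    - [0,0,0,0,0,0]
    - [0,0,0,0,0,0]
    - [0,0,0,0,0,0]

```text
clock: 19.55
eef_pos: [591.4, 7.0, 102.9]
tcp_rot: [-3.142, 0.055, -1.532]
contact_force: [-1.4, 1.3, 2.5]
opening: 0.0
```

arm_command:
  targets:
    - [0,0,0.0003,0,0,0]
    - [0,0,0.0002,0,0,0]
    - [0,0,0,0,0,0]
    - [0,0,0,0,0,0]

```text
clock: 19.88
eef_pos: [591.4, 7.0, 102.8]
tcp_rot: [-3.141, 0.055, -1.532]
contact_force: [-3.0, 0.2, 8.9]
opening: -0.001
```

Now drag about 13 mm.

arm_command:
  targets:
    - [-0.002,0,0,0,0,0]
    - [-0.003,0,0,0,0,0]
    - [-0.003,0,0,0,0,0]
    - [0,0,0,0,0,0]

```text
clock: 20.22
eef_pos: [591.1, 14.8, 103.3]
tcp_rot: [-3.141, 0.054, -1.532]
contact_force: [-4.0, -0.6, 7.2]
opening: 0.001
```

arm_command:
  targets:
    - [-0.002,0,0,0,0,0]
    - [-0.002,0,0,0,0,0]
    - [-0.001,0,0,0,0,0]
    - [0,0,0,0,0,0]

```text
clock: 20.55
eef_pos: [590.9, 19.6, 103.5]
tcp_rot: [-3.141, 0.054, -1.532]
contact_force: [-2.7, -2.1, 8.3]
opening: -0.001
```

arm_command:
  targets:
    - [0,0,-0.003,0,0,0]
    - [0,0,-0.01,0,0,0]
    - [0,0,-0.02,0,0,0]
    - [0,0,-0.02,0,0,0]
    - [0,0.02,-0.02,0,0,0]
    - [0,0.04,0,0,0,0]
    - [0,0.04,0,0,0,0]
    - [0,0.04,0,0,0,0]
    - [0,0,0,0,0,0]
    - [0,0,0,0,0,0]
    - [0,0,0,0,0,0]
    - [0,0,0,0,0,0]
    - [0,0,0,0,0,0]
    - [0,0,0,0,0,0]
    - [0,0,0,0,0,0]
    - [0,0,0,0,0,0]
    - [0,0,0,0,0,0]
    - [0,0,0,0,0,0]
    - [0,0,0,0,0,0]
    - [0,0,0,0,0,0]

```text
clock: 22.22
eef_pos: [451.1, 10.5, 175.8]
tcp_rot: [3.142, 0.055, -1.532]
contact_force: [-0.7, 0.5, -0.1]
opening: 0.004
```

```bash
python3 look.py top t15 180 400 160 280 3.6;python3 look.py side s15 180 360 140 300 3.6
```

```text
22.2667 [451.1  10.5 175.9] [-3.1415  0.055  -1.532 ] [ 0.38  0.23 -0.07] -0.0 [-0.022  0.152  2.046  0.068  0.948  1.471]
array([ 468.52042153,   25.4809437 , 1050.91267375]) array([-3.01833858,  0.00400414, -1.57026353])
22.3167 [451.1  10.5 175.9] [-3.1415  0.055  -1.5319] [-0.    0.22  0.65] 0.0 [-0.022  0.152  2.046  0.068  0.948  1.471]
array([ 287.10633702, -656.82231876,  708.51984669]) array([-2.25356562, -0.01711466, -0.42626325])
```

View pics/t15.png

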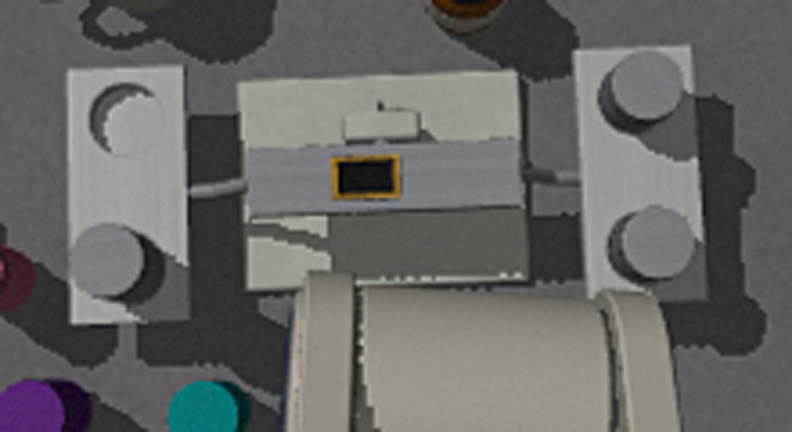

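View pics/s15.png

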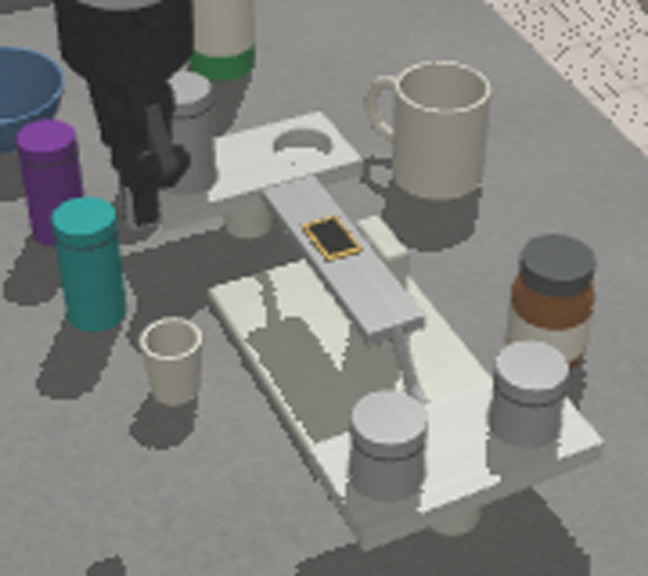

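```bash
cat > reg.py <<'E'
import cv2,numpy as np,sys
from h import *
tag=sys.argv[1]
q=[591.25,19.3,.04]
A={-.055:cv2.imread('pics/side0c.png'),.055:cv2.imread('pics/s9.png')}
B=cv2.imread(f'pics/s{tag}.png')
TA={-.055:cv2.imread('pics/top0c.png'),.055:cv2.imread('pics/t9.png')}; TB=cv2.imread(f'pics/t{tag}.png')
def m(a,b,x0,x1,y0,y1,mg=34):
    t=a[y0:y1,x0:x1]; Y,X=max(0,y0-mg),max(0,x0-mg); r=cv2.matchTemplate(b[Y:y1+mg,X:x1+mg],t,cv2.TM_CCOEFF_NORMED)
    _,v,_,l=cv2.minMaxLoc(r); return np.array([l[0]+X-x0,l[1]+Y-y0]),round(v,3)
for nm,im,ref,box in [('side partner top',B,A[.055],(345,435,400,470)),('side pan_l recess',B,A[.055],(268,365,95,160)),('side pan_r corner',B,A[.055],(565,625,425,500)),('top pan_l recess',TB,TA[.055],(55,160,60,160)),('top pan_r',TB,TA[.055],(560,620,45,130)),('top pan_r bot',TB,TA[.055],(570,640,210,315))]:
    other=A[-.055] if nm[0]=='s' else TA[-.055]
    print(nm,'to now',*m(ref,im,*box),'to -.055',*m(ref,other,*box))
E
python3 reg.py 13; echo; python3 reg.py 15
cat > t15.py <<'E'
from tilt import *
p=lambda sx,sy,s:(85*sx,s*170+39*sy,-28)
fit([(p(1,1,1),(67,70)),(p(1,-1,1),(184,65)),(p(-1,-1,1),(190,318)),(p(-1,1,1),(71,325)),(p(1,1,-1),(575,50)),(p(1,-1,-1),(691,45)),(None,(366,177))],
    [(p(1,1,1),(322,112)),(p(1,-1,-1),(602,441)),((50,-170,20),(531,368)),((-50,-170,20),(388,418)),(None,(332,238))])
E
python3 t15.py
```

```text
side partner top to now [ 0 -3] 0.99 to -.055 [  0 -25] 0.921
side pan_l recess to now [0 3] 0.979 to -.055 [-34  34] 0.241
side pan_r corner to now [ 1 -3] 0.992 to -.055 [  6 -21] 0.99
top pan_l recess to now [1 1] 0.977 to -.055 [-34 -24] 0.322
top pan_r to now [ 1 -1] 0.971 to -.055 [ 8 -5] 0.62
top pan_r bot to now [ 1 -1] 0.912 to -.055 [ 8 -2] 0.898

side partner top to now [  0 -13] 0.956 to -.055 [  0 -25] 0.921
side pan_l recess to now [ 1 11] 0.939 to -.055 [-34  34] 0.241
side pan_r corner to now [  4 -11] 0.994 to -.055 [  6 -21] 0.99
top pan_l recess to now [5 3] 0.972 to -.055 [-34 -24] 0.322
top pan_r to now [ 4 -3] 0.951 to -.055 [ 8 -5] 0.62
top pan_r bot to now [ 4 -2] 0.814 to -.055 [ 8 -2] 0.898
tilt,slide [-1.50000e-03  1.14303e+01]
[[-0.13, -0.03], [-0.29, 0.07], [-0.21, 0.53], [-0.18, -0.1], [-0.26, -0.1], [-0.13, -0.0], [0.01, -0.0], [-0.34, -0.05], [0.82, 0.49], [0.38, -0.51], [0.58, -0.24], [0.15, -0.14]]
```

arm_command:
  targets:
    - [0,0,-0.01,0,0,0]
    - [0,0,0,0,0,0]
    - [0,0,0,0,0,0]
    - [0,0,0,0,0,0]
    - [0,0,0,0,0,0]
    - [0,0,0,0,0,0]
    - [0,0,0,0,0,0]
    - [0,0,0,0,0,0]
    - [0,0,0,0,0,0]
    - [0,0,0,0,0,0]
    - [0,0,0,0,0,0]
    - [0,0,0,0,0,0]
    - [0,0,0,0,0,0]
    - [0,0,0,0,0,0]
    - [0,0,0,0,0,0]
    - [0,0,0,0,0,0]

```text
clock: 23.65
eef_pos: [451.1, 10.0, 185.9]
tcp_rot: [-3.142, 0.055, -1.532]
contact_force: [1.2, -0.1, 0.0]
opening: -0.001
```

```bash
python3 look.py top t16 180 400 160 280 3.6;python3 look.py side s16 180 360 140 300 3.6; python3 reg.py 16; python3 -c "
import cv2,numpy as np
a=cv2.imread('pics/s15.png');b=cv2.imread('pics/s16.png')
d=cv2.absdiff(a,b)[95:,220:]; print((d.max(2)>20).sum())"
```

```text
23.7 [451.1  10.  185.9] [ 3.1416  0.055  -1.532 ] [0.53 0.49 0.3 ] -0.002 [-0.023  0.138  2.036  0.066  0.972  1.471]
array([ 468.52042153,   25.4809437 , 1050.91267375]) array([-3.01833858,  0.00400414, -1.57026353])
23.75 [451.1  10.  185.9] [-3.1416  0.055  -1.532 ] [ 0.33 -0.05 -0.33] -0.001 [-0.023  0.138  2.036  0.067  0.972  1.471]
array([ 287.10633702, -656.82231876,  708.51984669]) array([-2.25356562, -0.01711466, -0.42626325])
side partner top to now [  0 -13] 0.96 to -.055 [  0 -25] 0.921
side pan_l recess to now [ 1 12] 0.938 to -.055 [-34  34] 0.241
side pan_r corner to now [  4 -11] 0.993 to -.055 [  6 -21] 0.99
top pan_l recess to now [6 3] 0.968 to -.055 [-34 -24] 0.322
top pan_r to now [ 4 -3] 0.947 to -.055 [ 8 -5] 0.62
top pan_r bot to now [ 4 -2] 0.804 to -.055 [ 8 -2] 0.898
383
```

View pics/s16.png

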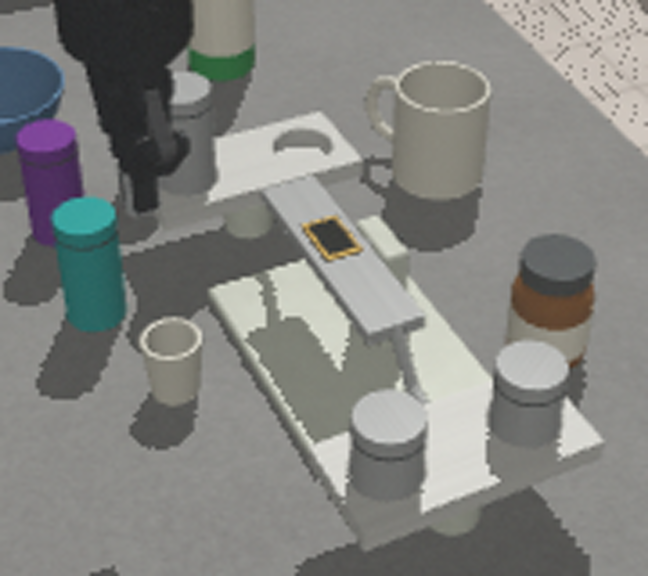

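The beam is still and halfway between its two stops. Both short tins stand at equal height in their recesses, and nothing touches the balance, so I'm handing in.

```bash
python3 -c "
from rig import r
print(r.sign_off())"
```

```text
the job is handed in; nothing more can be done
None
```

I moved the short tin from beside the tall one into the free far recess of the -y pan, next to the other short tin, and let go. I then dragged the brass slide in two passes with a shut fingertip, from about -49 mm to about +11 mm. The job was handed in about 24 s into the 72 s allowed; sign-off gave no verdict.

**Level:** The fit to the last pictures gave a tilt of about -0.002 rad. Comparing pictures with the two stop positions put it at 0 ± 0.005 rad, well inside the ±0.02 limit. Pictures taken 1.4 s apart agreed to within a pixel or so.

**Forces:** The highest reading while touching the balance was about 9 N. Readings were taken only at the end of each move, so short peaks between them were not seen.

**Tins and worktop:** The two short tins look equally high in their recesses. The tall tin appears in place, though the gripper partly hid it in the last side view. I compared the other items only by eye in the pictures, and those in view showed no shift.

**Disagreements:** The balance's base plate did not line up with its assumed centre by about 8 mm, so I left it out of the position fit. The same fit read 0.061 rad with the beam at its 0.055 stop, which is why I also compared against the stops.

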